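# Gang-clamp the mould inserts for stoning

## Robot

A 6-joint arm with a two-finger parallel gripper is mounted at the origin on a cart in front of the work surface, level with it; the furniture and walls round the work are solid. World frame = base frame: x ahead of the robot, y to its left, z up, the work surface at z = 0. Lengths are in m, angles in rad, forces in N, time in s.
With the tool pointing down it reaches from about 0.375 to 0.9 m from the base axis. Payload 3.1 kg.
Tool frame: the origin (TCP) lies where the fingers leave the gripper's body, on its centre line; the fingertips stand 73 mm ahead of it and the grasp point (between the pads) lies 54 mm ahead of it; z points along the fingers, y is the line along which they close (so a half turn about z gives the same grasp; the last joint's range is limited). The gripper opens to 85 mm and grips with 20 to 120 N. Pads are 22 mm wide; open, the fingers measure 114 mm over their backs; the gripper's body (76 mm by 85 mm) begins 54 mm behind the grasp point. The pads swing forward as they close: fully open they stand 13 mm farther back than shut.
Start: joints at [0.954, 0.527, 1.433, -0, 1.181, -0.178], TCP at [0.265, 0.566, 0.304] pointing down, gripper open.
Joint ranges: [-3.08, 3.08], [-0.75, 2.2], [0.22, 2.44], [-1.43, 4.57], [0, 2.65], [-2.85, 2.85]. Speed limits (rad/s): [2.79, 2.79, 3.14, 3.14, 3.14, 3.14].

## Interface

Orientations are given as a unit quaternion [x, y, z, w].
In Python, from station import manip gives the robot as it stands.
- The arm moves only by the shell command python3 -m crank 'ROWS' [FORCE]. ROWS is JSON, a list of rows, each an object with "dp": the shift along the tool's x, y, z normalised to -1 to 1, where 1 is 50 cm, a list of three; "delta_rot": the turn, a rotation vector about the tool's x, y, z normalised to -1 to 1, where 1 is 2 pi rad, a list of three; "fingers": the opening, from -1 (shut) to 1 (fully open). A call has 1 to 12 rows; each row shifts and turns the commanded pose from where the row before left it, along the tool's axes as they then stand; what a row does not reach is not made up. A row lasts 1/12 s, in which the tool goes at most 41.7 mm and 7.16 degrees, less where a joint would pass 70% of its speed; a pose out of reach is approached as far as the arm can. A call with a number of a shift or a turn outside -1 to 1 is refused whole. A call with a gripper value outside its range is refused whole. The fingers move at their own pace and stop on an object; FORCE is the grip in N (left out, the last holds). Time passes only in rows, so rows that do not move let the fingers close. It gives the time, the measured TCP pose, the force, the opening and the grip force at its end, in the units of the state.
- manip.sense(): the state, without advancing time (a new reading comes with each control period).
- manip.snapshot(name): name is "scene" or "top" or "wrist"; returns (picture, depth): 480x640x3 uint8, red, green, blue; 480x640 float32, m along the optical axis (not along the pixel's ray), 0 where there is no reading.
- manip.camera_model(name): a dict with "fx", "fy", "cx", "cy" (pixels), "origin" and "attitude" of the camera in the world. Camera axes: x right, y up, looking along -z (the intrinsics and any distortion apply to the point x, -y, -z); pixel columns grow to the right and rows downward; lengths in m; the calibration is good to about 2 mm. The wrist camera is an equidistant fisheye: a pixel r from the principal point sees the ray r / f radians off the axis. A picture is of the moment at which its call begins: read the wrist's pose just before it. camera_model takes no time and is no camera call; for the wrist camera it gives the pose at the moment of the call.
- manip.sign_off(): hands the job in; it is judged then, once.
The state is a dict: "t": time; "q": joint angles; "qd": joint speeds; "tau": joint torques, N m; "tcp_pos": TCP position; "tool_rot": TCP orientation; "force": force on the tool from outside, world axes, zero at the start; "ft_torque": the same for the moment, N m; "finger_gap": opening from 0.0 (shut) to 1.0 (fully open); "gripper_force": force on a finger pad.
Only numpy, scipy, OpenCV 4.12 (cv2) and the standard library are available. Lean on these libraries where they do the work, as an engineer would, in place of code of your own. Each camera call takes 0.05 s, during which the arm holds its last target. There are 200 camera calls.

## Task

Load the stoning frame for the next batch: swing its cam lever right back to open, take out as many of the low filler blocks as there are mould inserts waiting on the bench and lay those fillers flat on the floor of the wooden tray, and set every insert, face up, in the row in their place so that inserts and remaining fillers fill the frame side by side. Then push the cam lever through its quarter turn to the stop so that the row is clamped tight, and leave the oil bottle, marker and stone stick where they are.

Things in the scene. Friction and masses are not known exactly. Their poses are not given: they have to be found in the camera images.
- frame: Steel stoning frame, fixed to the bench; base plate 90 (x) x 262 (y) x 12 mm, origin 12 mm from its middle towards +y, on its underside; z up, y along the row. Its top is the bed where blocks stand. Low ribs flank the row: 50 mm apart, 4 mm thick, tops 15 mm above the bench; beyond them the sides are open, so blocks are gripped from above along frame x, fingertips above the ribs
- bed (a point): Foot of the fixed jaw's face, on the bed at the row's +y end: frame (0, 0.095, 0.012). The jaw is 52 mm wide, 22 mm thick, its top 38 mm above the bench. From here the row runs towards frame -y to the sprung jaw: four places of about 34 mm. At the start it holds four fillers
- jaw_face (a point): Middle of the sprung jaw's face at the row's -y end, 23.5 mm above the bench; jaw 50 mm wide, 18 mm thick, top 34.5 mm up. The cam moves it: frame y = -0.0495 with the lever open (row 144.5 mm long; four fillers take 136), -0.0345 locked and empty (129.5 mm); a longer row pushes it back against its springs, 0.8 N per mm, at most 9 mm
- cam_lever (a joint): Cam lever turning about an upright axis: 0 = fully open, pointing along frame -y, away from the row; grows clockwise seen from above to 1.5708 = locked at its stop, pointing along frame -x. At value a it points along (-sin a, -cos a) in frame x, y. It stays where it is left; moving it takes 2 to 4 N at the ball. Starts locked
- cam_axis (a point): Point on the lever's axis: frame (0, -0.112, 0.044). The hub is 24 mm across, its top 50 mm above the bench
- cam_ball (a point): Centre of the black ball, 27 mm across, at the lever's end, 106 mm from the axis, 51 mm above the bench. From hub to ball runs a round steel bar 11 mm thick, its centre 40 mm above the bench at the hub, 50 mm at the ball; free space below it beyond the base plate
- insert_0_mid (a point): Machined steel mould insert with a round cavity in its top face, larger, 34 (own x) x 46 (own y) x 24 mm high, grasped on its lower 22 mm; takes 34 mm of the row. The point is at its centre, 11 mm above its underside; z up. In the row its own x lies along the frame's y (either way round). May be absent
- insert_1_mid (a point): Machined steel mould insert with a round cavity in its top face, larger, 34 (own x) x 46 (own y) x 24 mm high, grasped on its lower 22 mm; takes 34 mm of the row. The point is at its centre, 11 mm above its underside; z up. In the row its own x lies along the frame's y (either way round). May be absent
- insert_2_mid (a point): Machined steel mould insert with a round cavity in its top face, smaller, 32 (own x) x 38 (own y) x 20 mm high, grasped on its lower 18 mm; takes 32 mm of the row. The point is at its centre, 9 mm above its underside; z up. In the row its own x lies along the frame's y (either way round). May be absent
- insert_3_mid (a point): Machined steel mould insert with a round cavity in its top face, smaller, 32 (own x) x 38 (own y) x 20 mm high, grasped on its lower 18 mm; takes 32 mm of the row. The point is at its centre, 9 mm above its underside; z up. In the row its own x lies along the frame's y (either way round). May be absent
- filler_0_mid (a point): Filler block: plain ground steel with two small holes in the top, 34 (own x) x 46 (own y) x 15 mm high, lower than any insert; 0.14 kg. The point is at its centre, 7.5 mm above its underside; z up. In the row its own x lies along the frame's y
- filler_1_mid (a point): Filler block: plain ground steel with two small holes in the top, 34 (own x) x 46 (own y) x 15 mm high, lower than any insert; 0.14 kg. The point is at its centre, 7.5 mm above its underside; z up. In the row its own x lies along the frame's y
- filler_2_mid (a point): Filler block: plain ground steel with two small holes in the top, 34 (own x) x 46 (own y) x 15 mm high, lower than any insert; 0.14 kg. The point is at its centre, 7.5 mm above its underside; z up. In the row its own x lies along the frame's y
- filler_3_mid (a point): Filler block: plain ground steel with two small holes in the top, 34 (own x) x 46 (own y) x 15 mm high, lower than any insert; 0.14 kg. The point is at its centre, 7.5 mm above its underside; z up. In the row its own x lies along the frame's y
- tray: Open wooden tray, fixed, outside 124 (x) x 188 (y) x 28 mm high, walls and floor 6 mm thick, inside 112 x 176 mm; origin under its centre. Four fillers fit in it side by side along its y, each with its 46 mm length along tray x, leaving 30 mm for a finger on either side
- stone: Bystander: red-brown polishing stone stick, 12 x 100 x 6 mm, lying in front of the frame; origin under its centre
- oil: Bystander: white squeeze bottle with a pointed spout, 30 x 50 x 84 mm, standing; origin under its centre
- pen: Bystander: dark blue marker pen, 18 x 136 x 20 mm, lying along its own y; origin under its centre
- plate_rest: Two upright wooden wedges of a plate rest, fixed, 185 mm high, side by side on the bench in front of the robot: they take up world x 0.34 to 0.53, y -0.01 to 0.16 (a low wooden bar lies at their foot towards the robot). The inserts wait to the left of them, the frame stands to the right, the tray behind them
- bell_lamp: Work lamp, bystander, its arm raised and swung back: base 150 mm across at the far left of the bench; its arm and bell hang over the far edge, beyond x = 0.7, more than 0.4 m above the bench
Mind the look-alikes: they are no part of the job. What is shaped like the part that bears filler_3_mid but purple or yellow is not meant.

How it is judged:
By the outcome, as a careful person would: the job done as asked, in the order asked, and still so for the second after the job is handed in, with the robot touching nothing.
Of insert_0, insert_1, insert_2, insert_3 only 2 to 4 are there at a start; the rules pass over those that are not, and their reading is None.
At some moment in a run one of insert_0, insert_1, insert_2, insert_3 may be knocked a few centimetres aside while the robot is not near it.
It also fails if it takes over 210 s, if anything falls off the work surface, if the arm or the gripper's body presses on something with over 40 N, if the wrist force passes 120 N, or if a joint passes its speed limit or range.

## Working session

There is one attempt and no reset: what is moved stays moved. The work goes in short steps, Python scripts to look and compute and a shell command to move; the robot and the scene stay as the last step left them, time stands still between calls to the robot, and variables do not carry over. Pictures are saved under pics/ and viewed, at most 14 in all, crops included, and the job is handed in when it is done.

```bash
ls; mkdir -p pics
cat > h.py <<'E'
import numpy as np,cv2
from scipy.spatial.transform import Rotation as R
from station import manip as m
def cam(n):
    c=m.camera_model(n);a=np.array(c['attitude']);Rm=R.from_quat(a).as_matrix() if a.size==4 else a.reshape(3,3)
    return c,Rm,np.array(c['origin'])
def shot(n,f):
    c=cam(n);p,d=m.snapshot(n);cv2.imwrite('pics/'+f+'.png',p[:,:,::-1]);np.save('pics/'+f+'.npy',d);return p,d,c
def cloud(d,c,n):
    k,Rm,o=c;v,u=np.mgrid[0:480,0:640].astype(float);x=(u-k['cx'])/k['fx'];y=(v-k['cy'])/k['fy']
    if n=='wrist':
        r=np.hypot(x,y);s=np.where(r>1e-9,np.tan(np.minimum(r,1.5))/np.maximum(r,1e-9),1);x*=s;y*=s
    P=np.stack([x*d,-y*d,-d],-1)
    return P@Rm.T+o
E
python3 - <<'E'
from h import *
s=m.sense();print(s)
for n in('top','scene'):
    p,d,c=shot(n,n+'0');print(n,c[0]);np.save('pics/c_'+n,cloud(d,c,n))
E
```

```text
pics
{'t': 0.0, 'q': array([ 9.53498761e-01,  5.28463291e-01,  1.43393995e+00, -3.27181859e-05,
        1.18140848e+00, -1.78481307e-01]), 'qd': array([ 0.00184358, -0.00015081, -0.00192864,  0.00104742, -0.00104615,
        0.00085376]), 'tau': array([-1.32658646e-03, -4.42361748e+01, -1.78018463e+01, -3.28031347e-04,
        8.85247980e-03,  2.59861423e-06]), 'tcp_pos': array([0.2651695 , 0.56531713, 0.30292325]), 'tool_rot': array([ 2.17645768e-01,  9.76027197e-01, -1.02872026e-03, -4.15969466e-04]), 'force': array([-0.30357191,  0.2101533 , -0.16098754]), 'ft_torque': array([-0.02878115, -0.0077063 , -0.00526932]), 'gripper_force': 0.0, 'finger_gap': 0.9962822198357779}
top {'fx': 469.587311868839, 'fy': 469.587311868839, 'cx': 319.43592743635173, 'cy': 236.0311426670353, 'origin': array([4.46216067e-01, 2.07881779e-04, 1.15553207e+00]), 'attitude': array([-0.01843301,  0.02535931,  0.7076371 , -0.70588021])}
scene {'fx': 469.9023338983763, 'fy': 469.9023338983763, 'cx': 314.09056799104275, 'cy': 248.16455817741542, 'origin': array([-0.20283948, -0.44455957,  0.7434889 ]), 'attitude': array([ 0.3753721 , -0.21615646, -0.44617105,  0.783137  ])}
```

View pics/top0.png

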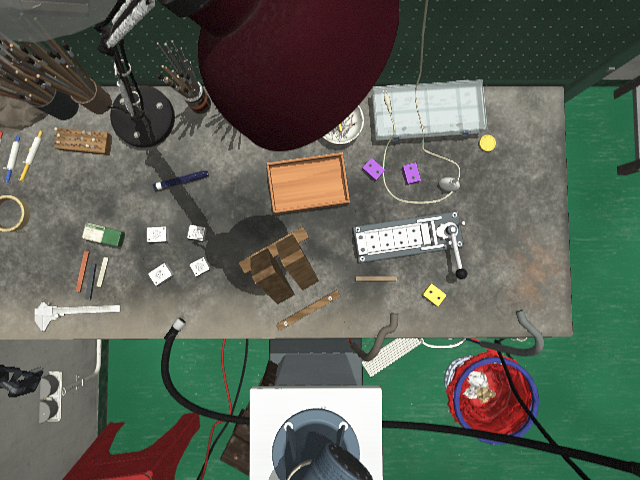

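View pics/scene0.png

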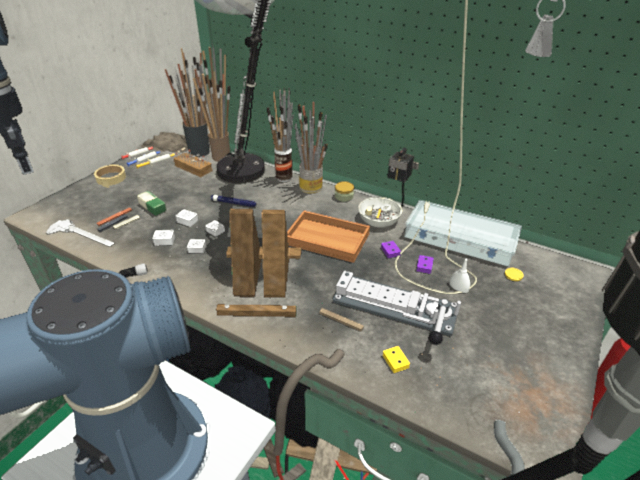

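Four inserts are at top-view px (157,234), (197,232), (160,274), (199,266). The frame runs from (360,245) to (460,222), with the ball at (461,272). The tray is around (308,183), and the bottle is at (449,184). Now measuring.

Run:
```python
from h import *
P=np.load('pics/c_top.npy');I=cv2.imread('pics/top0.png');d=np.load('pics/top0.npy')
z=P[...,2]
print('bench z',[np.round(z[v,u],4) for v,u in((300,120),(220,120),(200,230),(300,520),(200,400))])
def rects(mask,name,amin=60):
    n,l,st,c=cv2.connectedComponentsWithStats(mask.astype(np.uint8))
    for i in range(1,n):
        if st[i,4]<amin: continue
        q=P[l==i];zz=np.median(q[:,2])
        r=cv2.minAreaRect((q[:,:2]*1000).astype(np.float32))
        print(name,np.round(c[i]),st[i,4],'z %.1f'%(zz*1000),'ctr',np.round(r[0],1),'size',np.round(r[1],1),'ang',round(r[2],1))
w=(z>.012)&(z<.04)
roi=np.zeros(z.shape,bool);roi[215:290,135:215]=1;rects(w&roi&(I.min(2)>110),'ins')
roi[:]=0;roi[140:225,255:360]=1;rects((z>.018)&(z<.04)&roi,'tray')
roi[:]=0;roi[205:290,345:475]=1;rects((z>.007)&(z<.1)&roi,'frame');rects((z>.022)&(z<.034)&roi,'fill')
rects((z>.0325)&(z<.042)&roi,'jaws',15);rects((z>.042)&roi,'lever',15)
o=I[205:290,345:475];t=I[215:290,135:215]
cv2.imwrite('pics/crop1.png',np.hstack([cv2.resize(o,None,fx=4,fy=4,interpolation=2)[:300],cv2.resize(t,None,fx=3.5,fy=4,interpolation=2)]))
```

```text
bench z [np.float64(-0.0002), np.float64(0.002), np.float64(-0.0016), np.float64(-0.0021), np.float64(0.0037)]
ins [156. 234.] 269 z 21.8 ctr [521.8 382. ] size [33.9 47.8] ang 1.7
ins [196. 233.] 199 z 18.1 ctr [525.5 289. ] size [39.7 31.9] ang 79.5
ins [199. 267.] 208 z 18.2 ctr [443.5 279.4] size [32.2 38.2] ang 26.2
ins [160. 274.] 281 z 21.8 ctr [425.  372.9] size [33.9 47.4] ang 33.1
tray [308. 182.] 704 z 27.0 ctr [646.1  17.1] size [124.6 187.9] ang 7.9
frame [410. 238.] 4105 z 23.3 ctr [ 478.6 -232.5] size [163.2 261.9] ang 8.5
frame [376. 279.] 123 z 9.0 ctr [ 413.4 -147.6] size [100.    7.4] ang 89.8
fill [404. 237.] 1378 z 27.2 ctr [ 519.1 -231.1] size [ 59.9 225.5] ang 6.6
jaws [425. 234.] 131 z 34.9 ctr [ 520.2 -264.6] size [49.6 18.8] ang 8.9
jaws [434. 235.] 31 z 33.8 ctr [ 518.5 -285.8] size [36.3  8.7] ang 7.1
jaws [361. 244.] 188 z 37.6 ctr [ 497.2 -110.6] size [51.7 22.3] ang 8.9
lever [456. 253.] 352 z 49.4 ctr [ 491.7 -182.1] size [353.9 126.4] ang 84.4
```

View pics/crop1.png

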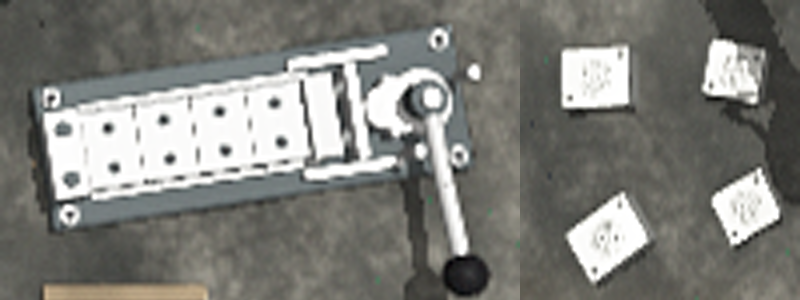

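The crop shows the fixed jaw at the left, four fillers, the sprung jaw and the lever locked at −x. The frame origin comes out at (512.8, −215.3) mm with yaw 8.5°, and both jaws agree on this. The four inserts (two large, two small) lie face up, so all four fillers must come out.

```bash
cat >> h.py <<'E'
TH=np.radians(8.5);FO=np.array([.5128,-.2153])
def fr(x,y): return FO+np.array([np.cos(TH)*x-np.sin(TH)*y,np.sin(TH)*x+np.cos(TH)*y])
def ori(psi):
    a=np.radians(psi);y=np.array([np.cos(a),np.sin(a),0]);z=np.array([0,0,-1.]);return R.from_matrix(np.stack([np.cross(y,z),y,z],1))
def plan(wps,step=.036):
    """waypoints (x,y,z,psi): prints rotation rows, then shift rows, in move units"""
    s=m.sense();p=np.array(s['tcp_pos']);q=R.from_quat(s['tool_rot'])
    for w in wps:
        t=ori(w[3]);rv=(q.inv()*t).as_rotvec()/(2*np.pi);n=max(1,int(np.ceil(np.linalg.norm(rv)/.0194)))
        d=t.inv().apply(np.array(w[:3])-p)/.5;k=max(1,int(np.ceil(np.linalg.norm(d)*.5/step)))
        print(np.round(w,3),'ROT %dx'%n,np.round(rv/n,4),'DP %dx'%k,np.round(d/k,4));p=np.array(w[:3]);q=t
def st():
    s=m.sense();e=R.from_quat(s['tool_rot']).as_matrix()
    print('t %.1f'%s['t'],np.round(s['tcp_pos'],4),'psi %.2f'%np.degrees(np.arctan2(e[1,1],e[0,1])),'zt',np.round(e[:2,2],3),'F',np.round(s['force'],1),'gap %.1f mm'%(85*s['finger_gap']),'gf',s['gripper_force'],'q',np.round(s['q'],2))
E
python3 - <<'E'
from h import *
b=fr(-.106,-.112);print(b,fr(0,-.218))
plan([(.265,.566,.303,-8),(.55,.15,.303,-81.5),(*b,.2,-81.5),(*b,.115,-81.5)])
E
```

```text
[ 0.42451897 -0.34173757] [ 0.54502245 -0.43090546]
[ 0.265  0.566  0.303 -8.   ] ROT 11x [-0.      0.      0.0184] DP 1x [ 0.0012 -0.0006  0.0001]
[  0.55    0.15    0.303 -81.5  ] ROT 11x [0.     0.     0.0186] DP 15x [0.0294 0.0605 0.    ]
[  0.425  -0.342   0.2   -81.5  ] ROT 1x [0. 0. 0.] DP 15x [-0.0262  0.0624  0.0137]
[  0.425  -0.342   0.115 -81.5  ] ROT 1x [0. 0. 0.] DP 3x [0.     0.     0.0567]
```

```bash
python3 -m crank '[{"dp":[0,0,0],"delta_rot":[0,0,0.0184]},{"delta_rot":[0,0,0.0184],"fingers":0.06}]'; python3 -c "from h import *;st()"
```

```text
t 0.1 [0.2652 0.5654 0.3031] psi 64.86 zt [-0.001 -0.002] F [ 0.7 -0.   0.7] gap 84.7 mm gf 0.0 q [ 0.95  0.53  1.43 -0.    1.18 -0.18]validation failed for argument at $[0]...
```

```bash
python3 -m crank '[{"dp":[0,0,0],"delta_rot":[0,0,0.0185],"fingers":0.06},{"dp":[0,0,0],"delta_rot":[0,0,0.0185],"fingers":0.06},{"dp":[0,0,0],"delta_rot":[0,0,0.0185],"fingers":0.06},{"dp":[0,0,0],"delta_rot":[0,0,0.0185],"fingers":0.06},{"dp":[0,0,0],"delta_rot":[0,0,0.0185],"fingers":0.06},{"dp":[0,0,0],"delta_rot":[0,0,0.0185],"fingers":0.06},{"dp":[0,0,0],"delta_rot":[0,0,0.0185],"fingers":0.06},{"dp":[0,0,0],"delta_rot":[0,0,0.0185],"fingers":0.06},{"dp":[0,0,0],"delta_rot":[0,0,0.0185],"fingers":0.06},{"dp":[0,0,0],"delta_rot":[0,0,0.0185],"fingers":0.06},{"dp":[0,0,0],"delta_rot":[0,0,0.0185],"fingers":0.06}]'
python3 -m crank '[{"dp":[0,0,0],"delta_rot":[0,0,0.0185],"fingers":0.06},{"dp":[0,0,0],"delta_rot":[0,0,0.0185],"fingers":0.06},{"dp":[0,0,0],"delta_rot":[0,0,0.0185],"fingers":0.06},{"dp":[0,0,0],"delta_rot":[0,0,0.0185],"fingers":0.06},{"dp":[0,0,0],"delta_rot":[0,0,0.0185],"fingers":0.06},{"dp":[0,0,0],"delta_rot":[0,0,0.0185],"fingers":0.06},{"dp":[0,0,0],"delta_rot":[0,0,0.0185],"fingers":0.06},{"dp":[0,0,0],"delta_rot":[0,0,0.0185],"fingers":0.06},{"dp":[0,0,0],"delta_rot":[0,0,0.0185],"fingers":0.06},{"dp":[0,0,0],"delta_rot":[0,0,0.0185],"fingers":0.06},{"dp":[0,0,0],"delta_rot":[0,0,0.0185],"fingers":0.06}]'
python3 -m crank '[{"dp":[0.0368,0.0756,0],"delta_rot":[0,0,0],"fingers":0.06},{"dp":[0.0368,0.0756,0],"delta_rot":[0,0,0],"fingers":0.06},{"dp":[0.0368,0.0756,0],"delta_rot":[0,0,0],"fingers":0.06},{"dp":[0.0368,0.0756,0],"delta_rot":[0,0,0],"fingers":0.06},{"dp":[0.0368,0.0756,0],"delta_rot":[0,0,0],"fingers":0.06},{"dp":[0.0368,0.0756,0],"delta_rot":[0,0,0],"fingers":0.06},{"dp":[0.0368,0.0756,0],"delta_rot":[0,0,0],"fingers":0.06},{"dp":[0.0368,0.0756,0],"delta_rot":[0,0,0],"fingers":0.06},{"dp":[0.0368,0.0756,0],"delta_rot":[0,0,0],"fingers":0.06},{"dp":[0.0368,0.0756,0],"delta_rot":[0,0,0],"fingers":0.06},{"dp":[0.0368,0.0756,0],"delta_rot":[0,0,0],"fingers":0.06},{"dp":[0.0368,0.0756,0],"delta_rot":[0,0,0],"fingers":0.06}]'
python3 - <<'E'
from h import *
st();b=fr(-.106,-.112);plan([(*b,.2,-81.5),(*b,.115,-81.5)])
E
```

```text
t: 1.02
tcp_pos: [0.2653, 0.5655, 0.3033]
tool_rot: [0.759, 0.651, -0.001, 0.0]
force: [0.0, 0.3, -0.7]
finger_gap: 0.534
gripper_force: 0.0
t: 1.93
tcp_pos: [0.2653, 0.5655, 0.3033]
tool_rot: [0.998, 0.07, -0.0, 0.001]
force: [-0.8, -0.2, -0.1]
finger_gap: 0.529
gripper_force: 0.0
t: 2.93
tcp_pos: [0.5478, 0.1508, 0.3036]
tool_rot: [0.997, 0.073, -0.0, -0.0]
force: [0.6, 0.9, -1.1]
finger_gap: 0.531
gripper_force: 0.0
t 2.9 [0.5478 0.1508 0.3036] psi -81.67 zt [-0.001  0.   ] F [ 0.6  0.9 -1.1] gap 45.1 mm gf 0.0 q [0.07 0.45 1.58 0.   1.11 1.5 ]
[  0.425  -0.342   0.2   -81.5  ] ROT 1x [-0.      0.0001 -0.0005] DP 15x [-0.026   0.0625  0.0138]
[  0.425  -0.342   0.115 -81.5  ] ROT 1x [0. 0. 0.] DP 3x [0.     0.     0.0567]
```

```bash
python3 -m crank '[{"dp":[-0.03,0.0721,0.0159],"delta_rot":[0,0,-0.0005],"fingers":0.06},{"dp":[-0.03,0.0721,0.0159],"delta_rot":[0,0,0],"fingers":0.06},{"dp":[-0.03,0.0721,0.0159],"delta_rot":[0,0,0],"fingers":0.06},{"dp":[-0.03,0.0721,0.0159],"delta_rot":[0,0,0],"fingers":0.06},{"dp":[-0.03,0.0721,0.0159],"delta_rot":[0,0,0],"fingers":0.06},{"dp":[-0.03,0.0721,0.0159],"delta_rot":[0,0,0],"fingers":0.06},{"dp":[-0.03,0.0721,0.0159],"delta_rot":[0,0,0],"fingers":0.06},{"dp":[-0.03,0.0721,0.0159],"delta_rot":[0,0,0],"fingers":0.06},{"dp":[-0.03,0.0721,0.0159],"delta_rot":[0,0,0],"fingers":0.06},{"dp":[-0.03,0.0721,0.0159],"delta_rot":[0,0,0],"fingers":0.06},{"dp":[-0.03,0.0721,0.0159],"delta_rot":[0,0,0],"fingers":0.06},{"dp":[-0.03,0.0721,0.0159],"delta_rot":[0,0,0],"fingers":0.06}]' >/dev/null
python3 -m crank '[{"dp":[-0.03,0.0721,0.0159],"delta_rot":[0,0,0],"fingers":0.06},{"dp":[0,0,0],"delta_rot":[0,0,0],"fingers":0.06},{"dp":[0,0,0],"delta_rot":[0,0,0],"fingers":0.06}]'
python3 - <<'E'
from h import *
st();b=fr(-.106,-.112);plan([(*b,.115,-81.5)])
p,d,c=shot('scene','s1');P=cloud(d,c,'scene');t=m.sense()['tcp_pos']
M=(abs(P[...,0]-t[0])<.07)&(abs(P[...,1]-t[1])<.07)&(P[...,2]>.075)&(d>0)
z=np.sort(P[...,2][M]);print(len(z),t[2]-z[:40:4])
p,d,c=shot('wrist','w1')
cv2.imwrite('pics/sw.png',np.hstack([cv2.resize(cv2.imread('pics/s1.png'),(400,300)),cv2.resize(p[:,:,::-1],(400,300))]))
E
```

```text
t: 4.18
tcp_pos: [0.4228, -0.3416, 0.1997]
tool_rot: [0.997, 0.072, -0.0, -0.0]
force: [0.7, 0.1, -0.1]
finger_gap: 0.529
gripper_force: 0.0
t 4.2 [ 0.4228 -0.3416  0.1997] psi -81.73 zt [-0.001  0.001] F [ 0.7  0.1 -0.1] gap 45.0 mm gf 0.0 q [-0.89  0.57  1.73  0.    0.84  0.54]
[  0.425  -0.342   0.115 -81.5  ] ROT 1x [-0.0001  0.0001 -0.0006] DP 3x [0.0011 0.0003 0.0565]
9048 [0.06894534 0.06610827 0.06528756 0.06427735 0.06324481 0.06260805
 0.06192678 0.06141212 0.06071644 0.05965939]
```

View pics/sw.png

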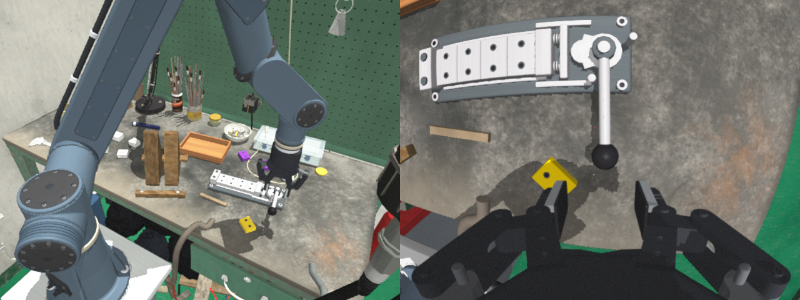

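The lever ball sits centred between the fingers in the wrist view. Measured fingertip reach is about 69 mm at this opening.

```bash
python3 -m crank '[{"dp":[0.0017,0.0004,0.063],"delta_rot":[0,0,-0.0006],"fingers":0.06},{"dp":[0.0017,0.0004,0.063],"delta_rot":[0,0,0],"fingers":0.06},{"dp":[0,0,0.062],"delta_rot":[0,0,0],"fingers":-0.2},{"dp":[0,0,0],"delta_rot":[0,0,0],"fingers":-0.2},{"dp":[0,0,0],"delta_rot":[0,0,0],"fingers":-0.2},{"dp":[0,0,0],"delta_rot":[0,0,0],"fingers":-0.2}]' 20
python3 -m crank '[{"dp":[0.0012,0.0222,0],"delta_rot":[0,0,-0.01667],"fingers":-0.2},{"dp":[0.0012,0.0222,0],"delta_rot":[0,0,-0.01667],"fingers":-0.2},{"dp":[0.0012,0.0222,0],"delta_rot":[0,0,-0.01667],"fingers":-0.2},{"dp":[0.0012,0.0222,0],"delta_rot":[0,0,-0.01667],"fingers":-0.2},{"dp":[0.0012,0.0222,0],"delta_rot":[0,0,-0.01667],"fingers":-0.2},{"dp":[0.0012,0.0222,0],"delta_rot":[0,0,-0.01667],"fingers":-0.2},{"dp":[0.0012,0.0222,0],"delta_rot":[0,0,-0.01667],"fingers":-0.2},{"dp":[0.0012,0.0222,0],"delta_rot":[0,0,-0.01667],"fingers":-0.2}]'
python3 -m crank '[{"dp":[0.0012,0.0222,0],"delta_rot":[0,0,-0.01667],"fingers":-0.2},{"dp":[0.0012,0.0222,0],"delta_rot":[0,0,-0.01667],"fingers":-0.2},{"dp":[0.0012,0.0222,0],"delta_rot":[0,0,-0.01667],"fingers":-0.2},{"dp":[0.0012,0.0222,0],"delta_rot":[0,0,-0.01667],"fingers":-0.2},{"dp":[0.0012,0.0222,0],"delta_rot":[0,0,-0.01667],"fingers":-0.2},{"dp":[0.0012,0.0222,0],"delta_rot":[0,0,-0.01667],"fingers":-0.2},{"dp":[0.0012,0.0222,0],"delta_rot":[0,0,-0.01667],"fingers":-0.2},{"dp":[0,0,0],"delta_rot":[0,0,0],"fingers":-0.2}]'
python3 -c "
from h import *
st();print(fr(0,-.218))"
```

```text
t: 4.78
tcp_pos: [0.4258, -0.3383, 0.107]
tool_rot: [0.997, 0.077, -0.0, -0.001]
force: [0.7, 0.4, 0.0]
finger_gap: 0.402
gripper_force: 0.0
t: 5.45
tcp_pos: [0.4715, -0.4112, 0.1081]
tool_rot: [0.878, 0.478, -0.001, -0.001]
force: [-4.0, -1.0, 0.3]
finger_gap: 0.404
gripper_force: 1.3
t: 6.12
tcp_pos: [0.5487, -0.4274, 0.1087]
tool_rot: [0.65, 0.76, 0.0, 0.001]
force: [-0.0, 0.3, 0.1]
finger_gap: 0.4
gripper_force: 0.0
t 6.1 [ 0.5487 -0.4274  0.1087] psi 8.97 zt [ 0.002 -0.002] F [-0.   0.3  0.1] gap 34.0 mm gf 0.0 q [-0.82  0.85  1.37  0.    0.92 -0.98]
[ 0.54502245 -0.43090546]
```

```bash
python3 -m crank '[{"dp":[0,0.008,0],"delta_rot":[0,0,0],"fingers":-0.2},{"dp":[0,0,0],"delta_rot":[0,0,0],"fingers":-0.2}]'
python3 -m crank '[{"dp":[0,0.006,0],"delta_rot":[0,0,0],"fingers":-0.2},{"dp":[0,0,0],"delta_rot":[0,0,0],"fingers":-0.2}]'
python3 -m crank '[{"dp":[0,-0.008,0],"delta_rot":[0,0,0],"fingers":0.32},{"dp":[0,0,-0.06],"delta_rot":[0,0,0],"fingers":0.32},{"dp":[0,0,-0.06],"delta_rot":[0,0,0],"fingers":0.32},{"dp":[0,0,-0.06],"delta_rot":[0,0,0],"fingers":0.32},{"dp":[0,0,0],"delta_rot":[0,0,0],"fingers":0.32}]'
python3 - <<'E'
from h import *
st();p,d,c=shot('top','t2');p,d,c=shot('wrist','w2')
a=cv2.imread('pics/t2.png')[200:320,340:500]
cv2.imwrite('pics/v2.png',np.hstack([cv2.resize(a,(400,300)),cv2.resize(p[:,:,::-1],(400,300))]))
for k in range(4): print(k,fr(0,.095-.017-.034*k))
plan([(*fr(0,.078-.102),.2,8.5)])
E
```

```text
t: 6.28
tcp_pos: [0.5498, -0.4271, 0.1079]
tool_rot: [0.651, 0.759, -0.001, -0.001]
force: [-2.8, -1.0, 2.7]
finger_gap: 0.403
gripper_force: 1.4
t: 6.45
tcp_pos: [0.5504, -0.4271, 0.1076]
tool_rot: [0.651, 0.759, -0.002, -0.003]
force: [-9.4, -0.6, 6.2]
finger_gap: 0.402
gripper_force: 4.8
t: 6.87
tcp_pos: [0.5523, -0.4301, 0.204]
tool_rot: [0.652, 0.758, -0.0, 0.007]
force: [0.4, -0.9, 0.2]
finger_gap: 0.659
gripper_force: 0.0
t 6.9 [ 0.5523 -0.4301  0.204 ] psi 8.66 zt [ 0.01  -0.009] F [ 0.4 -0.9  0.2] gap 56.0 mm gf 0.0 q [-0.82  0.73  1.32  0.    1.08 -0.97]
0 [ 0.50127087 -0.13815676]
1 [ 0.50629639 -0.1717833 ]
2 [ 0.51132191 -0.20540984]
3 [ 0.51634743 -0.23903638]
[ 0.516 -0.239  0.2    8.5  ] ROT 1x [0.0005 0.0005 0.0005] DP 6x [ 0.064  -0.0019 -0.0004]
```

View pics/v2.png

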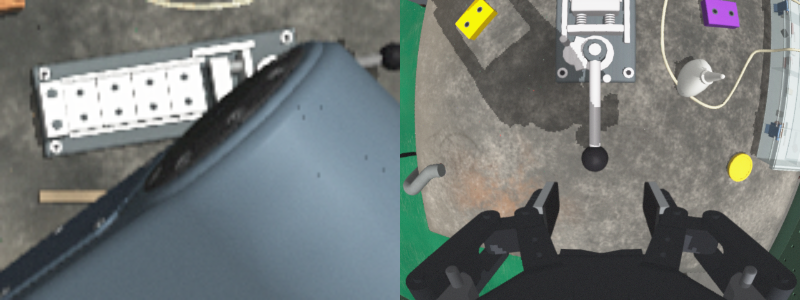

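Lever is open against its stop (9 N felt) and in line with the frame. Next is the filler nearest the sprung jaw.

```bash
python3 -m crank '[{"dp":[0.064,-0.0019,0],"delta_rot":[0.0005,0.0005,0.0005],"fingers":0.32},{"dp":[0.064,-0.0019,0],"delta_rot":[0,0,0],"fingers":0.32},{"dp":[0.064,-0.0019,0],"delta_rot":[0,0,0],"fingers":0.32},{"dp":[0.064,-0.0019,0],"delta_rot":[0,0,0],"fingers":0.32},{"dp":[0.064,-0.0019,0],"delta_rot":[0,0,0],"fingers":0.32},{"dp":[0.064,-0.0019,0],"delta_rot":[0,0,0],"fingers":0.32},{"dp":[0,0,0],"delta_rot":[0,0,0],"fingers":0.32},{"dp":[0,0,0],"delta_rot":[0,0,0],"fingers":0.32}]'
python3 - <<'E'
from h import *
st();plan([(*fr(0,-.024),.0875,8.5)])
p,d,c=shot('wrist','w3');P=cloud(d,c,'wrist')
D=P[...,:2]-FO;F=np.stack([D[...,0]*np.cos(TH)+D[...,1]*np.sin(TH),-D[...,0]*np.sin(TH)+D[...,1]*np.cos(TH)],-1)*1000;z=P[...,2]*1000
print('bed side z',np.median(z[(abs(F[...,0])>33)&(abs(F[...,0])<42)&(abs(F[...,1])<60)]))
W=(abs(F[...,0])<60)&(abs(F[...,1])<140)
for lo,hi,n in((35.5,41,'fixed'),(31,36,'sprung'),(24,29,'fill')):
    M=W&(z>lo)&(z<hi)&(F[...,1]>-62)
    q=F[M];r=cv2.minAreaRect(q.astype(np.float32));print(n,len(q),np.median(z[M]),np.round(np.percentile(q,[1,50,99],axis=0),1).tolist(),r)
E
```

```text
t: 7.63
tcp_pos: [0.5141, -0.2363, 0.1958]
tool_rot: [0.652, 0.759, -0.0, -0.004]
force: [0.2, -0.1, 0.6]
finger_gap: 0.662
gripper_force: 0.0
t 7.6 [ 0.5141 -0.2363  0.1958] psi 8.68 zt [-0.007  0.005] F [ 0.2 -0.1  0.6] gap 56.3 mm gf 0.0 q [-0.63  0.6   1.67  0.    0.88 -0.78]
[ 0.516 -0.239  0.088  8.5  ] ROT 1x [-0.0009 -0.001   0.0005] DP 4x [-0.0015  0.0009  0.0542]
bed side z 17.76450374150766
fixed 2635 38.0887970449407 [[-24.2, -57.0], [1.2, 103.9], [26.4, 115.9]] ((1.0386219024658203, 27.453163146972656), (177.8756561279297, 51.75461959838867), 89.8220443725586)
sprung 1451 34.41134617058098 [[-23.6, -61.8], [1.0, -54.4], [25.7, 95.4]] ((1.1764869689941406, 27.132205963134766), (178.26028442382812, 51.710853576660156), 89.90655517578125)
fill 14558 27.10922492298333 [[-21.4, -49.5], [1.2, 28.6], [23.8, 93.7]] ((1.5154685974121094, 22.07321548461914), (50.38288116455078, 146.30897521972656), 0.1785217523574829)
```

View pics/w3.png

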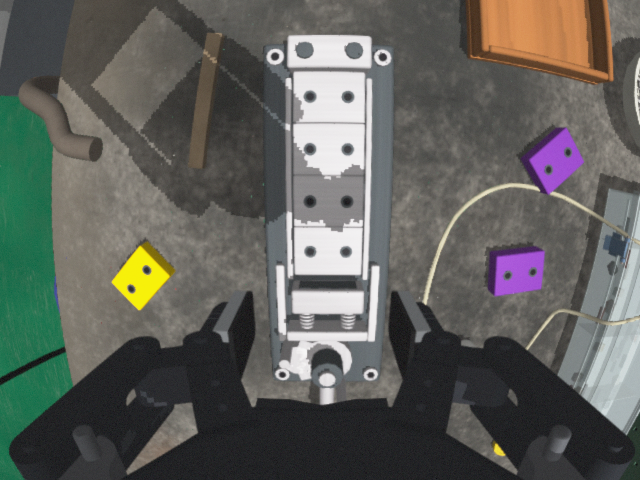

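Four fillers stand against the fixed jaw, with the gap now at the sprung jaw. The frame is about 1 mm farther in +x than I estimated, so I'll update it and descend.

```bash
sed -i 's/FO=np.array.*/FO=np.array([.5134,-.2152])/' h.py
python3 -m crank '[{"dp":[-0.0015,0.0015,0.0542],"delta_rot":[-0.0009,-0.001,0.0005],"fingers":0.32},{"dp":[-0.0015,0.0015,0.0542],"delta_rot":[0,0,0],"fingers":0.32},{"dp":[-0.0015,0.0009,0.0542],"delta_rot":[0,0,0],"fingers":0.32},{"dp":[-0.0015,0.0009,0.05],"delta_rot":[0,0,0],"fingers":0.32},{"dp":[0,0,0],"delta_rot":[0,0,0],"fingers":0.32}]'
python3 -c "
from h import *
st();plan([(*fr(0,-.024),.0875,8.5)])"
```

```text
t: 8.1
tcp_pos: [0.5163, -0.2418, 0.0858]
tool_rot: [0.654, 0.756, -0.0, -0.002]
force: [0.1, -0.7, 0.6]
finger_gap: 0.659
gripper_force: 0.0
t 8.1 [ 0.5163 -0.2418  0.0858] psi 8.26 zt [-0.004  0.002] F [ 0.1 -0.7  0.6] gap 56.0 mm gf 0.0 q [-0.63  0.78  1.71 -0.    0.65 -0.78]
[ 0.517 -0.239  0.088  8.5  ] ROT 1x [-0.0005 -0.0004 -0.0007] DP 1x [ 0.0056  0.0021 -0.0033]
```

```bash
cat >> h.py <<'E'
TA=np.radians(7.9)
def tr(s): return np.array([.646,.017])+s*np.array([-np.sin(TA),np.cos(TA)])
E
python3 -m crank '[{"dp":[0.004,0.0015,-0.002],"delta_rot":[0,0,0],"fingers":0.32},{"dp":[0,0,0],"delta_rot":[0,0,0],"fingers":-0.2},{"dp":[0,0,0],"delta_rot":[0,0,0],"fingers":-0.2},{"dp":[0,0,0],"delta_rot":[0,0,0],"fingers":-0.2},{"dp":[0,0,0],"delta_rot":[0,0,0],"fingers":-0.2}]' 60
python3 -c "
from h import *
st()"
python3 -m crank '[{"dp":[0,0,-0.05],"delta_rot":[0,0,0],"fingers":-0.2},{"dp":[0,0,-0.05],"delta_rot":[0,0,0],"fingers":-0.2},{"dp":[0,0,-0.05],"delta_rot":[0,0,0],"fingers":-0.2},{"dp":[0,0,0],"delta_rot":[0,0,0],"fingers":-0.2}]' 60
python3 -c "
from h import *
st();plan([(*tr(-.066),.16,7.9),(*tr(-.066),.081,7.9)])"
```

```text
t: 8.52
tcp_pos: [0.5194, -0.2402, 0.0931]
tool_rot: [0.653, 0.757, 0.0, 0.004]
force: [0.3, -0.4, -0.7]
finger_gap: 0.505
gripper_force: 61.1
t 8.5 [ 0.5194 -0.2402  0.0931] psi 8.40 zt [ 0.005 -0.005] F [ 0.3 -0.4 -0.7] gap 42.9 mm gf 61.11294507980347 q [-0.63  0.77  1.71 -0.    0.65 -0.77]
t: 8.85
tcp_pos: [0.5208, -0.2409, 0.1719]
tool_rot: [0.653, 0.757, 0.0, 0.007]
force: [0.9, -0.0, -0.6]
finger_gap: 0.511
gripper_force: 62.6
t 8.8 [ 0.5208 -0.2409  0.1719] psi 8.41 zt [ 0.011 -0.009] F [ 0.9 -0.  -0.6] gap 43.4 mm gf 62.6131546497345 q [-0.63  0.64  1.68 -0.    0.81 -0.77]
[ 0.655 -0.048  0.16   7.9  ] ROT 1x [0.0016 0.0016 0.0014] DP 7x [0.0492 0.0456 0.0034]
[ 0.655 -0.048  0.081  7.9  ] ROT 1x [0. 0. 0.] DP 3x [0.     0.     0.0527]
```

```bash
python3 -c "
from h import *
st()"
python3 -m crank '[{"dp":[0,0,0],"delta_rot":[0,0,0],"fingers":-0.2},{"dp":[0,0,0],"delta_rot":[0,0,0],"fingers":-0.2},{"dp":[0,0,0],"delta_rot":[0,0,0],"fingers":-0.2}]' >/dev/null
python3 - <<'E'
from h import *
st()
python=0
p,d,c=shot('scene','s4');P=cloud(d,c,'scene');p2,d2,c2=shot('wrist','w4')
t=m.sense()['tcp_pos'];k,Rm,o=c;g=Rm.T@(t+np.array([0,0,-.06])-o);u=int(k['cx']+k['fx']*g[0]/-g[2]);v=int(k['cy']-k['fy']*g[1]/-g[2]);print(u,v)
cr=p[v-50:v+40,u-60:u+60]
cv2.imwrite('pics/v4.png',np.hstack([cv2.resize(cr,(400,300)),cv2.resize(p2,(400,300))])[:,:,::-1])
E
```

```text
t 8.8 [ 0.5208 -0.2409  0.1719] psi 8.41 zt [ 0.011 -0.009] F [ 0.9 -0.  -0.6] gap 43.4 mm gf 62.6131546497345 q [-0.63  0.64  1.68 -0.    0.81 -0.77]
t 9.1 [ 0.5177 -0.2389  0.1658] psi 8.39 zt [ 0.001 -0.001] F [-0.8  0.1 -1.8] gap 43.6 mm gf 62.59716510772705 q [-0.63  0.65  1.69 -0.    0.81 -0.77]
405 270
```

View pics/v4.png

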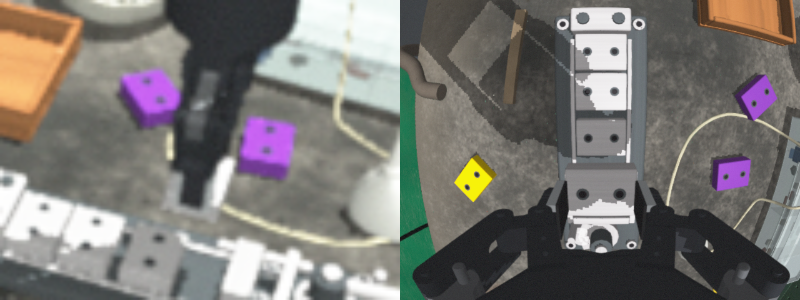

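Filler is held square in the hand. The arm takes about 0.4 s to settle, so I'll add settling rows before precise steps.

```bash
python3 -c "
from h import *
plan([(*tr(-.066),.165,7.9)])"
python3 -m crank '[{"dp":[0.0492,0.0456,0.0009],"delta_rot":[0,0,0.0014],"fingers":-0.2},{"dp":[0.0492,0.0456,0],"delta_rot":[0,0,0],"fingers":-0.2},{"dp":[0.0492,0.0456,0],"delta_rot":[0,0,0],"fingers":-0.2},{"dp":[0.0492,0.0456,0],"delta_rot":[0,0,0],"fingers":-0.2},{"dp":[0.0492,0.0456,0],"delta_rot":[0,0,0],"fingers":-0.2},{"dp":[0.0492,0.0456,0],"delta_rot":[0,0,0],"fingers":-0.2},{"dp":[0.0492,0.0456,0],"delta_rot":[0,0,0],"fingers":-0.2},{"dp":[0,0,0],"delta_rot":[0,0,0],"fingers":-0.2},{"dp":[0,0,0],"delta_rot":[0,0,0],"fingers":-0.2},{"dp":[0,0,0],"delta_rot":[0,0,0],"fingers":-0.2},{"dp":[0,0,0],"delta_rot":[0,0,0],"fingers":-0.2}]'
python3 -c "
from h import *
st();plan([(*tr(-.066),.086,7.9)])"
```

```text
[ 0.655 -0.048  0.165  7.9  ] ROT 1x [0.0001 0.0002 0.0014] DP 7x [0.0485 0.0463 0.0002]
t: 10.12
tcp_pos: [0.6516, -0.0476, 0.1653]
tool_rot: [0.657, 0.754, -0.001, 0.001]
force: [0.9, 0.0, -1.6]
finger_gap: 0.508
gripper_force: 62.6
t 10.1 [ 0.6516 -0.0476  0.1653] psi 7.83 zt [ 0.001 -0.003] F [ 0.9  0.  -1.6] gap 43.2 mm gf 62.59483337402344 q [-0.24  0.73  1.46 -0.    0.94 -0.38]
[ 0.655 -0.048  0.086  7.9  ] ROT 1x [ 0.      0.0004 -0.0002] DP 3x [-0.0008  0.0022  0.0529]
```

```bash
python3 -m crank '[{"dp":[-0.0008,0.0022,0.05],"delta_rot":[0,0,0],"fingers":-0.2},{"dp":[-0.0008,0.0022,0.05],"delta_rot":[0,0,0],"fingers":-0.2},{"dp":[-0.0008,0.0022,0.04],"delta_rot":[0,0,0],"fingers":-0.2},{"dp":[0,0,0.018],"delta_rot":[0,0,0],"fingers":-0.2},{"dp":[0,0,0],"delta_rot":[0,0,0],"fingers":-0.2},{"dp":[0,0,0],"delta_rot":[0,0,0],"fingers":-0.2},{"dp":[0,0,0],"delta_rot":[0,0,0],"fingers":-0.2}]'
python3 -m crank '[{"dp":[0,0,0],"delta_rot":[0,0,0],"fingers":0.32},{"dp":[0,0,0],"delta_rot":[0,0,0],"fingers":0.32},{"dp":[0,0,0],"delta_rot":[0,0,0],"fingers":0.32},{"dp":[0,0,-0.04],"delta_rot":[0,0,0],"fingers":0.32},{"dp":[0,0,-0.06],"delta_rot":[0,0,0],"fingers":0.32},{"dp":[0,0,-0.06],"delta_rot":[0,0,0],"fingers":0.32}]'
python3 -c "
from h import *
st();plan([(*fr(0,.010),.16,8.5),(*fr(0,.010),.087,8.5)])"
```

```text
t: 10.7
tcp_pos: [0.6561, -0.0488, 0.0875]
tool_rot: [0.657, 0.754, -0.0, 0.002]
force: [0.0, 0.5, -1.0]
finger_gap: 0.515
gripper_force: 66.4
t: 11.2
tcp_pos: [0.6553, -0.0473, 0.167]
tool_rot: [0.657, 0.754, -0.001, 0.001]
force: [0.3, 0.2, 1.3]
finger_gap: 0.661
gripper_force: 0.0
t 11.2 [ 0.6553 -0.0473  0.167 ] psi 7.89 zt [ 0.    -0.002] F [0.3 0.2 1.3] gap 56.2 mm gf 0.0 q [-0.24  0.73  1.45 -0.    0.95 -0.38]
[ 0.512 -0.205  0.16   8.5  ] ROT 1x [-0.      0.0003 -0.0017] DP 6x [-0.045  -0.0551  0.0023]
[ 0.512 -0.205  0.087  8.5  ] ROT 1x [0. 0. 0.] DP 3x [0.     0.     0.0487]
```

```bash
python3 -m crank '[{"dp":[-0.045,-0.0551,0.0023],"delta_rot":[0,0,-0.0017],"fingers":0.32},{"dp":[-0.045,-0.0551,0.0023],"delta_rot":[0,0,0],"fingers":0.32},{"dp":[-0.045,-0.0551,0.0023],"delta_rot":[0,0,0],"fingers":0.32},{"dp":[-0.045,-0.0551,0.0023],"delta_rot":[0,0,0],"fingers":0.32},{"dp":[-0.045,-0.0551,0.0023],"delta_rot":[0,0,0],"fingers":0.32},{"dp":[-0.045,-0.0551,0.0023],"delta_rot":[0,0,0],"fingers":0.32},{"dp":[0,0,0],"delta_rot":[0,0,0],"fingers":0.32},{"dp":[0,0,0],"delta_rot":[0,0,0],"fingers":0.32},{"dp":[0,0,0],"delta_rot":[0,0,0],"fingers":0.32}]'
python3 -m crank '[{"dp":[0,0,0.04],"delta_rot":[0,0,0],"fingers":0.32},{"dp":[0,0,0.04],"delta_rot":[0,0,0],"fingers":0.32},{"dp":[0,0,0.04],"delta_rot":[0,0,0],"fingers":0.32},{"dp":[0,0,0],"delta_rot":[0,0,0],"fingers":0.32},{"dp":[0,0,0],"delta_rot":[0,0,0],"fingers":0.32},{"dp":[0,0,0],"delta_rot":[0,0,0],"fingers":0.32},{"dp":[0,0,0],"delta_rot":[0,0,0],"fingers":0.32}]'
python3 -c "
from h import *
st();plan([(*fr(0,.010),.087,8.5)])"
```

```text
t: 11.95
tcp_pos: [0.5128, -0.2053, 0.1607]
tool_rot: [0.653, 0.757, 0.0, 0.002]
force: [0.6, 0.8, 0.2]
finger_gap: 0.66
gripper_force: 0.0
t: 12.53
tcp_pos: [0.5136, -0.2053, 0.1015]
tool_rot: [0.652, 0.758, 0.0, 0.003]
force: [-0.9, 0.2, 0.8]
finger_gap: 0.66
gripper_force: 0.0
t 12.5 [ 0.5136 -0.2053  0.1015] psi 8.56 zt [ 0.005 -0.004] F [-0.9  0.2  0.8] gap 56.1 mm gf 0.0 q [-0.58  0.74  1.76 -0.    0.64 -0.73]
[ 0.512 -0.205  0.087  8.5  ] ROT 1x [0.0007 0.0008 0.0002] DP 1x [ 0.0004 -0.0032  0.0289]
```

```bash
python3 -m crank '[{"dp":[0.0004,-0.002,0.028],"delta_rot":[0.0007,0.0008,0],"fingers":0.32},{"dp":[0,0,0],"delta_rot":[0,0,0],"fingers":0.32},{"dp":[0,0,0],"delta_rot":[0,0,0],"fingers":0.32},{"dp":[0,0,0],"delta_rot":[0,0,0],"fingers":0.32},{"dp":[0,0,0],"delta_rot":[0,0,0],"fingers":-0.2},{"dp":[0,0,0],"delta_rot":[0,0,0],"fingers":-0.2},{"dp":[0,0,0],"delta_rot":[0,0,0],"fingers":-0.2},{"dp":[0,0,0],"delta_rot":[0,0,0],"fingers":-0.2}]'
python3 -m crank '[{"dp":[0,0,-0.05],"delta_rot":[0,0,0],"fingers":-0.2},{"dp":[0,0,-0.05],"delta_rot":[0,0,0],"fingers":-0.2},{"dp":[0,0,-0.05],"delta_rot":[0,0,0.0017],"fingers":-0.2},{"dp":[0.0445,0.0413,0],"delta_rot":[0,0,0],"fingers":-0.2},{"dp":[0.0445,0.0413,0],"delta_rot":[0,0,0],"fingers":-0.2},{"dp":[0.0445,0.0413,0],"delta_rot":[0,0,0],"fingers":-0.2},{"dp":[0.0445,0.0413,0],"delta_rot":[0,0,0],"fingers":-0.2},{"dp":[0.0445,0.0413,0],"delta_rot":[0,0,0],"fingers":-0.2},{"dp":[0.0445,0.0413,0],"delta_rot":[0,0,0],"fingers":-0.2},{"dp":[0.0445,0.0413,0],"delta_rot":[0,0,0],"fingers":-0.2},{"dp":[0.0445,0.0413,0],"delta_rot":[0,0,0],"fingers":-0.2}]'
python3 -m crank '[{"dp":[0,0,0],"delta_rot":[0,0,0],"fingers":-0.2},{"dp":[0,0,0],"delta_rot":[0,0,0],"fingers":-0.2},{"dp":[0,0,0],"delta_rot":[0,0,0],"fingers":-0.2},{"dp":[0,0,0],"delta_rot":[0,0,0],"fingers":-0.2}]'
python3 -c "
from h import *
st();plan([(*tr(-.022),.082,7.9)])"
```

```text
t: 13.2
tcp_pos: [0.512, -0.2056, 0.0876]
tool_rot: [0.653, 0.758, 0.0, -0.0]
force: [0.0, 0.6, 6.5]
finger_gap: 0.52
gripper_force: 61.3
t: 14.12
tcp_pos: [0.6512, -0.005, 0.1614]
tool_rot: [0.657, 0.754, -0.0, -0.002]
force: [0.5, 0.1, -2.0]
finger_gap: 0.516
gripper_force: 62.3
t: 14.45
tcp_pos: [0.65, -0.0073, 0.1611]
tool_rot: [0.657, 0.754, -0.001, -0.002]
force: [0.7, 0.4, -1.6]
finger_gap: 0.52
gripper_force: 62.3
t 14.4 [ 0.65   -0.0073  0.1611] psi 7.83 zt [-0.004  0.002] F [ 0.7  0.4 -1.6] gap 44.2 mm gf 62.27054715156555 q [-0.18  0.74  1.47  0.    0.94 -0.32]
[ 6.49e-01 -5.00e-03  8.20e-02  7.90e+00] ROT 1x [-0.0005 -0.0003 -0.0002] DP 3x [ 0.0017 -0.0004  0.0528]
```

```bash
python3 -m crank '[{"dp":[0.0017,-0.0004,0.05],"delta_rot":[-0.0005,-0.0003,0],"fingers":-0.2},{"dp":[0.0017,-0.0004,0.05],"delta_rot":[0,0,0],"fingers":-0.2},{"dp":[0.0017,-0.0004,0.04],"delta_rot":[0,0,0],"fingers":-0.2},{"dp":[0,0,0.017],"delta_rot":[0,0,0],"fingers":-0.2},{"dp":[0,0,0],"delta_rot":[0,0,0],"fingers":-0.2},{"dp":[0,0,0],"delta_rot":[0,0,0],"fingers":-0.2},{"dp":[0,0,0],"delta_rot":[0,0,0],"fingers":-0.2},{"dp":[0,0,0],"delta_rot":[0,0,0],"fingers":0.32},{"dp":[0,0,0],"delta_rot":[0,0,0],"fingers":0.32},{"dp":[0,0,0],"delta_rot":[0,0,0],"fingers":0.32}]'
python3 -m crank '[{"dp":[0,0,-0.04],"delta_rot":[0,0,0],"fingers":0.32},{"dp":[0,0,-0.06],"delta_rot":[0,0,0],"fingers":0.32},{"dp":[0,0,-0.05],"delta_rot":[0,0,-0.0017],"fingers":0.32},{"dp":[-0.048,-0.0551,0],"delta_rot":[0,0,0],"fingers":0.32},{"dp":[-0.048,-0.0551,0],"delta_rot":[0,0,0],"fingers":0.32},{"dp":[-0.048,-0.0551,0],"delta_rot":[0,0,0],"fingers":0.32},{"dp":[-0.048,-0.0551,0],"delta_rot":[0,0,0],"fingers":0.32},{"dp":[-0.048,-0.0551,0],"delta_rot":[0,0,0],"fingers":0.32},{"dp":[-0.048,-0.0551,0],"delta_rot":[0,0,0],"fingers":0.32},{"dp":[0,0,0],"delta_rot":[0,0,0],"fingers":0.32},{"dp":[0,0,0],"delta_rot":[0,0,0],"fingers":0.32},{"dp":[0,0,0],"delta_rot":[0,0,0],"fingers":0.32}]'
python3 -c "
from h import *
st();plan([(*fr(0,.044),.087,8.5),(*fr(0,.044),.162,8.5),(*tr(.022),.162,7.9),(*fr(0,.078),.162,8.5),(*tr(.066),.162,7.9)])"
```

```text
t: 15.28
tcp_pos: [0.65, -0.0049, 0.0828]
tool_rot: [0.657, 0.754, 0.0, 0.001]
force: [0.2, 0.3, -0.4]
finger_gap: 0.66
gripper_force: 0.0
t: 16.28
tcp_pos: [0.508, -0.1713, 0.1578]
tool_rot: [0.653, 0.757, 0.001, 0.001]
force: [0.3, 0.3, -0.0]
finger_gap: 0.666
gripper_force: 0.0
t 16.3 [ 0.508  -0.1713  0.1578] psi 8.44 zt [ 0.002 -0.   ] F [ 0.3  0.3 -0. ] gap 56.6 mm gf 0.0 q [-0.53  0.63  1.78  0.    0.73 -0.68]
[ 0.507 -0.172  0.087  8.5  ] ROT 1x [ 0.0003  0.0001 -0.0002] DP 2x [-0.0003 -0.0012  0.0708]
[ 0.507 -0.172  0.162  8.5  ] ROT 1x [0. 0. 0.] DP 3x [ 0.    0.   -0.05]
[0.643 0.039 0.162 7.9  ] ROT 1x [0.     0.     0.0017] DP 7x [0.0542 0.0468 0.    ]
[ 0.502 -0.138  0.162  8.5  ] ROT 1x [ 0.      0.     -0.0017] DP 7x [-0.044  -0.0473  0.    ]
[0.637 0.082 0.162 7.9  ] ROT 1x [0.     0.     0.0017] DP 8x [0.0499 0.041  0.    ]
```

```bash
python3 -m crank '[{"dp":[-0.0003,-0.0012,0.05],"delta_rot":[0,0,0],"fingers":0.32},{"dp":[-0.0003,-0.0012,0.05],"delta_rot":[0,0,0],"fingers":0.32},{"dp":[0,0,0.04],"delta_rot":[0,0,0],"fingers":0.32},{"dp":[0,0,0],"delta_rot":[0,0,0],"fingers":0.32},{"dp":[0,0,0],"delta_rot":[0,0,0],"fingers":0.32},{"dp":[0,0,0],"delta_rot":[0,0,0],"fingers":0.32},{"dp":[0,0,0],"delta_rot":[0,0,0],"fingers":-0.2},{"dp":[0,0,0],"delta_rot":[0,0,0],"fingers":-0.2},{"dp":[0,0,0],"delta_rot":[0,0,0],"fingers":-0.2},{"dp":[0,0,0],"delta_rot":[0,0,0],"fingers":-0.2}]'
python3 -m crank '[{"dp":[0,0,-0.05],"delta_rot":[0,0,0],"fingers":-0.2},{"dp":[0,0,-0.05],"delta_rot":[0,0,0],"fingers":-0.2},{"dp":[0,0,-0.05],"delta_rot":[0,0,0.0017],"fingers":-0.2},{"dp":[0.04,0.0655,0],"delta_rot":[0,0,0],"fingers":-0.2},{"dp":[0.04,0.0655,0],"delta_rot":[0,0,0],"fingers":-0.2},{"dp":[0.04,0.0655,0],"delta_rot":[0,0,0],"fingers":-0.2},{"dp":[0.04,0.0655,0],"delta_rot":[0,0,0],"fingers":-0.2},{"dp":[0.04,0.0655,0],"delta_rot":[0,0,0],"fingers":-0.2},{"dp":[0.06,0,0],"delta_rot":[0,0,0],"fingers":-0.2},{"dp":[0.06,0,0],"delta_rot":[0,0,0],"fingers":-0.2},{"dp":[0.06,0,0],"delta_rot":[0,0,0],"fingers":-0.2}]'
python3 -m crank '[{"dp":[0,0,0],"delta_rot":[0,0,0],"fingers":-0.2},{"dp":[0,0,0],"delta_rot":[0,0,0],"fingers":-0.2},{"dp":[0,0,0],"delta_rot":[0,0,0],"fingers":-0.2},{"dp":[0,0,0],"delta_rot":[0,0,0],"fingers":-0.2}]'
python3 -c "
from h import *
st();plan([(*tr(.022),.082,7.9)])"
```

```text
t: 17.12
tcp_pos: [0.5075, -0.1713, 0.0892]
tool_rot: [0.653, 0.758, 0.001, 0.002]
force: [1.3, 2.1, 7.2]
finger_gap: 0.516
gripper_force: 62.0
t: 18.03
tcp_pos: [0.6424, 0.0407, 0.1626]
tool_rot: [0.657, 0.754, 0.0, 0.0]
force: [-0.0, -0.4, -1.0]
finger_gap: 0.517
gripper_force: 62.1
t: 18.37
tcp_pos: [0.6429, 0.0382, 0.163]
tool_rot: [0.657, 0.754, 0.0, 0.001]
force: [-0.3, 0.4, -1.4]
finger_gap: 0.516
gripper_force: 62.1
t 18.4 [0.6429 0.0382 0.163 ] psi 7.83 zt [ 0.002 -0.   ] F [-0.3  0.4 -1.4] gap 43.9 mm gf 62.088518142700195 q [-0.11  0.73  1.49 -0.    0.92 -0.25]
[0.643 0.039 0.082 7.9  ] ROT 1x [ 0.0003  0.0001 -0.0002] DP 3x [0.0004 0.0001 0.054 ]
```

```bash
python3 -m crank '[{"dp":[0.0004,0,0.05],"delta_rot":[0,0,0],"fingers":-0.2},{"dp":[0.0004,0,0.05],"delta_rot":[0,0,0],"fingers":-0.2},{"dp":[0.0004,0,0.04],"delta_rot":[0,0,0],"fingers":-0.2},{"dp":[0,0,0.018],"delta_rot":[0,0,0],"fingers":-0.2},{"dp":[0,0,0],"delta_rot":[0,0,0],"fingers":-0.2},{"dp":[0,0,0],"delta_rot":[0,0,0],"fingers":-0.2},{"dp":[0,0,0],"delta_rot":[0,0,0],"fingers":-0.2},{"dp":[0,0,0],"delta_rot":[0,0,0],"fingers":0.32},{"dp":[0,0,0],"delta_rot":[0,0,0],"fingers":0.32},{"dp":[0,0,0],"delta_rot":[0,0,0],"fingers":0.32}]'
python3 -m crank '[{"dp":[0,0,-0.04],"delta_rot":[0,0,0],"fingers":0.32},{"dp":[0,0,-0.06],"delta_rot":[0,0,0],"fingers":0.32},{"dp":[0,0,-0.05],"delta_rot":[0,0,-0.0017],"fingers":0.32},{"dp":[-0.06,0,0],"delta_rot":[0,0,0],"fingers":0.32},{"dp":[-0.06,0,0],"delta_rot":[0,0,0],"fingers":0.32},{"dp":[-0.06,0,0],"delta_rot":[0,0,0],"fingers":0.32},{"dp":[-0.0256,-0.0662,0],"delta_rot":[0,0,0],"fingers":0.32},{"dp":[-0.0256,-0.0662,0],"delta_rot":[0,0,0],"fingers":0.32},{"dp":[-0.0256,-0.0662,0],"delta_rot":[0,0,0],"fingers":0.32},{"dp":[-0.0256,-0.0662,0],"delta_rot":[0,0,0],"fingers":0.32},{"dp":[-0.0256,-0.0662,0],"delta_rot":[0,0,0],"fingers":0.32}]'
python3 -m crank '[{"dp":[0,0,0],"delta_rot":[0,0,0],"fingers":0.32},{"dp":[0,0,0],"delta_rot":[0,0,0],"fingers":0.32},{"dp":[0,0,0],"delta_rot":[0,0,0],"fingers":0.32},{"dp":[0,0,0],"delta_rot":[0,0,0],"fingers":0.32}]'
python3 -c "
from h import *
st();plan([(*fr(0,.078),.087,8.5)])"
```

```text
t: 19.2
tcp_pos: [0.643, 0.0397, 0.0843]
tool_rot: [0.657, 0.754, 0.001, 0.001]
force: [0.3, -1.0, 0.8]
finger_gap: 0.659
gripper_force: 0.0
t: 20.12
tcp_pos: [0.5004, -0.1374, 0.159]
tool_rot: [0.653, 0.758, 0.001, 0.001]
force: [-0.3, -0.2, 0.2]
finger_gap: 0.657
gripper_force: 0.0
t: 20.45
tcp_pos: [0.5031, -0.1368, 0.159]
tool_rot: [0.652, 0.758, 0.001, 0.002]
force: [-0.3, 0.7, -0.8]
finger_gap: 0.664
gripper_force: 0.0
t 20.4 [ 0.5031 -0.1368  0.159 ] psi 8.55 zt [ 0.003 -0.001] F [-0.3  0.7 -0.8] gap 56.4 mm gf 0.0 q [-0.48  0.62  1.82  0.    0.71 -0.63]
[ 0.502 -0.138  0.087  8.5  ] ROT 1x [0.0005 0.0002 0.0001] DP 3x [-0.0007 -0.0009  0.048 ]
```

```bash
python3 -m crank '[{"dp":[-0.0007,-0.0009,0.05],"delta_rot":[0.0005,0.0002,0],"fingers":0.32},{"dp":[-0.0007,-0.0009,0.05],"delta_rot":[0,0,0],"fingers":0.32},{"dp":[-0.0007,-0.0009,0.043],"delta_rot":[0,0,0],"fingers":0.32},{"dp":[0,0,0],"delta_rot":[0,0,0],"fingers":0.32},{"dp":[0,0,0],"delta_rot":[0,0,0],"fingers":0.32},{"dp":[0,0,0],"delta_rot":[0,0,0],"fingers":0.32},{"dp":[0,0,0],"delta_rot":[0,0,0],"fingers":-0.2},{"dp":[0,0,0],"delta_rot":[0,0,0],"fingers":-0.2},{"dp":[0,0,0],"delta_rot":[0,0,0],"fingers":-0.2},{"dp":[0,0,0],"delta_rot":[0,0,0],"fingers":-0.2}]'
python3 -m crank '[{"dp":[0,0,-0.05],"delta_rot":[0,0,0],"fingers":-0.2},{"dp":[0,0,-0.05],"delta_rot":[0,0,0],"fingers":-0.2},{"dp":[0,0,-0.05],"delta_rot":[0,0,0.0017],"fingers":-0.2},{"dp":[0.03,0.0655,0],"delta_rot":[0,0,0],"fingers":-0.2},{"dp":[0.03,0.0655,0],"delta_rot":[0,0,0],"fingers":-0.2},{"dp":[0.03,0.0655,0],"delta_rot":[0,0,0],"fingers":-0.2},{"dp":[0.03,0.0655,0],"delta_rot":[0,0,0],"fingers":-0.2},{"dp":[0.03,0.0655,0],"delta_rot":[0,0,0],"fingers":-0.2},{"dp":[0.0623,0,0],"delta_rot":[0,0,0],"fingers":-0.2},{"dp":[0.0623,0,0],"delta_rot":[0,0,0],"fingers":-0.2},{"dp":[0.0623,0,0],"delta_rot":[0,0,0],"fingers":-0.2},{"dp":[0.0623,0,0],"delta_rot":[0,0,0],"fingers":-0.2}]'
python3 -m crank '[{"dp":[0,0,0],"delta_rot":[0,0,0],"fingers":-0.2},{"dp":[0,0,0],"delta_rot":[0,0,0],"fingers":-0.2},{"dp":[0,0,0],"delta_rot":[0,0,0],"fingers":-0.2},{"dp":[0,0,0],"delta_rot":[0,0,0],"fingers":-0.2}]'
python3 -c "
from h import *
st();plan([(*tr(.066),.083,7.9)])"
```

```text
t: 21.28
tcp_pos: [0.5011, -0.138, 0.0886]
tool_rot: [0.653, 0.758, 0.0, 0.0]
force: [0.3, 2.4, 6.6]
finger_gap: 0.52
gripper_force: 62.0
t: 22.28
tcp_pos: [0.6346, 0.0834, 0.1619]
tool_rot: [0.657, 0.754, -0.001, -0.001]
force: [-0.2, 0.2, -1.2]
finger_gap: 0.515
gripper_force: 66.9
t: 22.62
tcp_pos: [0.6355, 0.081, 0.1622]
tool_rot: [0.657, 0.754, -0.0, -0.001]
force: [0.3, -0.3, -1.3]
finger_gap: 0.518
gripper_force: 66.9
t 22.6 [0.6355 0.081  0.1622] psi 7.83 zt [-0.002  0.   ] F [ 0.3 -0.3 -1.3] gap 44.0 mm gf 66.85024738311768 q [-0.05  0.72  1.5   0.    0.92 -0.18]
[0.637 0.082 0.083 7.9  ] ROT 1x [-0.0003 -0.0001 -0.0002] DP 3x [0.0008 0.001  0.0528]
```

```bash
python3 -m crank '[{"dp":[0.0008,0.001,0.05],"delta_rot":[0,0,0],"fingers":-0.2},{"dp":[0.0008,0.001,0.05],"delta_rot":[0,0,0],"fingers":-0.2},{"dp":[0.0004,0,0.04],"delta_rot":[0,0,0],"fingers":-0.2},{"dp":[0,0,0.016],"delta_rot":[0,0,0],"fingers":-0.2},{"dp":[0,0,0],"delta_rot":[0,0,0],"fingers":-0.2},{"dp":[0,0,0],"delta_rot":[0,0,0],"fingers":-0.2},{"dp":[0,0,0],"delta_rot":[0,0,0],"fingers":-0.2},{"dp":[0,0,0],"delta_rot":[0,0,0],"fingers":0.32},{"dp":[0,0,0],"delta_rot":[0,0,0],"fingers":0.32},{"dp":[0,0,0],"delta_rot":[0,0,0],"fingers":0.32}]'
python3 -m crank '[{"dp":[0,0,-0.04],"delta_rot":[0,0,0],"fingers":0.32},{"dp":[0,0,-0.07],"delta_rot":[0,0,0],"fingers":0.32},{"dp":[0,0,-0.07],"delta_rot":[0,0,0],"fingers":0.32},{"dp":[0,0,-0.07],"delta_rot":[0,0,0],"fingers":0.32},{"dp":[0.06,-0.03,-0.035],"delta_rot":[0,0,0],"fingers":0.32},{"dp":[0.06,-0.04,-0.035],"delta_rot":[0,0,0],"fingers":0.32},{"dp":[0.06,-0.04,-0.035],"delta_rot":[0,0,0],"fingers":0.32},{"dp":[0.06,-0.04,-0.035],"delta_rot":[0,0,0],"fingers":0.32},{"dp":[0.06,-0.04,-0.035],"delta_rot":[0,0,0],"fingers":0.32},{"dp":[0.06,-0.04,0],"delta_rot":[0,0,0],"fingers":0.32},{"dp":[0,0,0],"delta_rot":[0,0,0],"fingers":0.32},{"dp":[0,0,0],"delta_rot":[0,0,0],"fingers":0.32}]'
python3 -m crank '[{"dp":[0,0,0],"delta_rot":[0,0,0],"fingers":0.32},{"dp":[0,0,0],"delta_rot":[0,0,0],"fingers":0.32},{"dp":[0,0,0],"delta_rot":[0,0,0],"fingers":0.32}]'
cat >> h.py <<'E'
def inserts(f,roi=(.38,.62,.22,.46)):
    p,d,c=shot('wrist',f);P=cloud(d,c,'wrist');z=P[...,2]
    M=(P[...,0]>roi[0])&(P[...,0]<roi[1])&(P[...,1]>roi[2])&(P[...,1]<roi[3])&(z>.011)&(z<.035)&(d>0)
    n,l,s,ce=cv2.connectedComponentsWithStats(M.astype(np.uint8))
    for i in range(1,n):
        if s[i,4]<300: continue
        q=P[l==i];h=np.percentile(q[:,2],90);q=q[q[:,2]>h-.004]
        r=cv2.minAreaRect((q[:,:2]*1000).astype(np.float32));a=r[2] if r[1][1]>r[1][0] else r[2]+90
        print(np.round(ce[i]),s[i,4],'z%.1f'%(h*1000),np.round(r[0],1),np.round(r[1],1),'long axis psi',round(a+90,1))
E
python3 -c "
from h import *
st();inserts('w5')"
```

```text
t: 23.45
tcp_pos: [0.6364, 0.0832, 0.0846]
tool_rot: [0.657, 0.754, 0.0, -0.001]
force: [0.2, 0.3, -0.1]
finger_gap: 0.659
gripper_force: 0.0
t: 24.45
tcp_pos: [0.4963, 0.2471, 0.2978]
tool_rot: [0.655, 0.755, 0.0, -0.001]
force: [0.1, 0.1, -1.1]
finger_gap: 0.659
gripper_force: 0.0
t: 24.7
tcp_pos: [0.4988, 0.2446, 0.2966]
tool_rot: [0.657, 0.753, -0.0, -0.001]
force: [0.5, -0.4, 0.1]
finger_gap: 0.659
gripper_force: 0.0
t 24.7 [0.4988 0.2446 0.2966] psi 7.79 zt [-0.002  0.001] F [ 0.5 -0.4  0.1] gap 56.0 mm gf 0.0 q [0.25 0.44 1.62 0.   1.08 0.12]
[264.  71.] 1766 z23.5 [426.1 373.4] [34.3 47.2] long axis psi 123.1
[368.  74.] 1803 z23.4 [522.9 383. ] [34.6 46.5] long axis psi 93.7
[271. 170.] 1322 z19.4 [444.5 280. ] [32.  38.8] long axis psi 117.2
[358. 172.] 1322 z19.4 [527.  288.9] [38.4 32.8] long axis psi 259.1
```

View pics/w5.png

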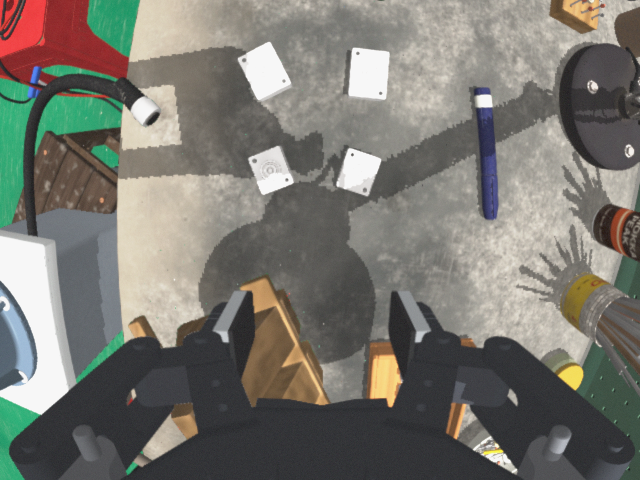

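All four inserts lie undisturbed at wrist px (264,71), (368,74), (271,170) and (358,172), agreeing with the top view within about 1 mm. I'll start with the small one at (527, 289).

```bash
python3 -c "
from h import *
plan([(.527,.289,.15,79.2),(.527,.289,.0755,79.2),(.527,.289,.30,79.2),(*fr(0,.077),.30,8.5),(*fr(0,.077),.0885,8.5)])"
```

```text
[ 0.527  0.289  0.15  79.2  ] ROT 11x [-0.    -0.    -0.018] DP 5x [-0.0078  0.0196  0.0586]
[5.27e-01 2.89e-01 7.60e-02 7.92e+01] ROT 1x [0. 0. 0.] DP 3x [0.     0.     0.0497]
[ 0.527  0.289  0.3   79.2  ] ROT 1x [0. 0. 0.] DP 7x [ 0.      0.     -0.0641]
[ 0.502 -0.139  0.3    8.5  ] ROT 11x [0.     0.     0.0179] DP 12x [-0.0699 -0.0147  0.    ]
[ 0.502 -0.139  0.088  8.5  ] ROT 1x [0. 0. 0.] DP 6x [0.     0.     0.0705]
```

```bash
python3 -m crank '[{"dp":[0,0,0],"delta_rot":[0,0,-0.018],"fingers":0.2},{"dp":[0,0,0],"delta_rot":[0,0,-0.018],"fingers":0.2},{"dp":[0,0,0],"delta_rot":[0,0,-0.018],"fingers":0.2},{"dp":[0,0,0],"delta_rot":[0,0,-0.018],"fingers":0.2},{"dp":[0,0,0],"delta_rot":[0,0,-0.018],"fingers":0.2},{"dp":[0,0,0],"delta_rot":[0,0,-0.018],"fingers":0.2},{"dp":[0,0,0],"delta_rot":[0,0,-0.018],"fingers":0.2},{"dp":[0,0,0],"delta_rot":[0,0,-0.018],"fingers":0.2},{"dp":[0,0,0],"delta_rot":[0,0,-0.018],"fingers":0.2},{"dp":[0,0,0],"delta_rot":[0,0,-0.018],"fingers":0.2},{"dp":[0,0,0],"delta_rot":[0,0,-0.018],"fingers":0.2}]' >/dev/null
python3 -m crank '[{"dp":[-0.0078,0.0196,0.0586],"delta_rot":[0,0,0],"fingers":0.2},{"dp":[-0.0078,0.0196,0.0586],"delta_rot":[0,0,0],"fingers":0.2},{"dp":[-0.0078,0.0196,0.0586],"delta_rot":[0,0,0],"fingers":0.2},{"dp":[-0.0078,0.0196,0.0586],"delta_rot":[0,0,0],"fingers":0.2},{"dp":[-0.0078,0.0196,0.0586],"delta_rot":[0,0,0],"fingers":0.2},{"dp":[0,0,0],"delta_rot":[0,0,0],"fingers":0.2},{"dp":[0,0,0],"delta_rot":[0,0,0],"fingers":0.2},{"dp":[0,0,0],"delta_rot":[0,0,0],"fingers":0.2},{"dp":[0,0,0],"delta_rot":[0,0,0],"fingers":0.2}]'
python3 -c "
from h import *
st();plan([(.527,.289,.0755,79.2)]);inserts('w6')"
```

```text
t: 26.42
tcp_pos: [0.5269, 0.2898, 0.1524]
tool_rot: [0.095, 0.996, 0.001, 0.0]
force: [0.9, 0.2, 0.3]
finger_gap: 0.6
gripper_force: 0.0
t 26.4 [0.5269 0.2898 0.1524] psi 79.13 zt [0.001 0.002] F [0.9 0.2 0.3] gap 51.0 mm gf 0.0 q [ 0.32  0.7   1.61  0.    0.83 -1.07]
[5.27e-01 2.89e-01 7.60e-02 7.92e+01] ROT 1x [ 0.0003  0.0001 -0.0002] DP 3x [-0.0002 -0.0005  0.0513]
[433.  66.] 4813 z23.4 [426.6 373.2] [34.6 46.7] long axis psi 123.7
[275. 123.] 3910 z19.4 [444.4 279.7] [32.8 38.5] long axis psi 118.2
[472. 225.] 4403 z23.2 [522.7 383.1] [34.6 46.6] long axis psi 92.9
[320. 259.] 3584 z19.3 [526.7 288.7] [38.2 33.2] long axis psi 260.4
```

```bash
python3 -m crank '[{"dp":[0,-0.0005,0.055],"delta_rot":[0,0,-0.001],"fingers":0.2},{"dp":[0,0,0.055],"delta_rot":[0,0,0],"fingers":0.2},{"dp":[0,0,0.042],"delta_rot":[0,0,0],"fingers":0.2},{"dp":[0,0,0],"delta_rot":[0,0,0],"fingers":0.2},{"dp":[0,0,0],"delta_rot":[0,0,0],"fingers":0.2},{"dp":[0,0,0],"delta_rot":[0,0,0],"fingers":0.2},{"dp":[0,0,0],"delta_rot":[0,0,0],"fingers":-0.4},{"dp":[0,0,0],"delta_rot":[0,0,0],"fingers":-0.4},{"dp":[0,0,0],"delta_rot":[0,0,0],"fingers":-0.4},{"dp":[0,0,0],"delta_rot":[0,0,0],"fingers":-0.4}]' 60
python3 -m crank '[{"dp":[0,0,-0.04],"delta_rot":[0,0,0],"fingers":-0.4},{"dp":[0,0,-0.068],"delta_rot":[0,0,0.018],"fingers":-0.4},{"dp":[0,0,-0.068],"delta_rot":[0,0,0.018],"fingers":-0.4},{"dp":[0,0,-0.068],"delta_rot":[0,0,0.018],"fingers":-0.4},{"dp":[0,0,-0.068],"delta_rot":[0,0,0.018],"fingers":-0.4},{"dp":[0,0,-0.068],"delta_rot":[0,0,0.018],"fingers":-0.4},{"dp":[0,0,-0.068],"delta_rot":[0,0,0.018],"fingers":-0.4},{"dp":[0,0,0],"delta_rot":[0,0,0.018],"fingers":-0.4},{"dp":[0,0,0],"delta_rot":[0,0,0.018],"fingers":-0.4},{"dp":[0,0,0],"delta_rot":[0,0,0.018],"fingers":-0.4},{"dp":[0,0,0],"delta_rot":[0,0,0.018],"fingers":-0.4},{"dp":[0,0,0],"delta_rot":[0,0,0.018],"fingers":-0.4}]'
python3 -m crank '[{"dp":[-0.0699,-0.0147,0],"delta_rot":[0,0,0],"fingers":-0.4},{"dp":[-0.0699,-0.0147,0],"delta_rot":[0,0,0],"fingers":-0.4},{"dp":[-0.0699,-0.0147,0],"delta_rot":[0,0,0],"fingers":-0.4},{"dp":[-0.0699,-0.0147,0],"delta_rot":[0,0,0],"fingers":-0.4},{"dp":[-0.0699,-0.0147,0],"delta_rot":[0,0,0],"fingers":-0.4},{"dp":[-0.0699,-0.0147,0],"delta_rot":[0,0,0],"fingers":-0.4},{"dp":[-0.0699,-0.0147,0],"delta_rot":[0,0,0],"fingers":-0.4},{"dp":[-0.0699,-0.0147,0],"delta_rot":[0,0,0],"fingers":-0.4},{"dp":[-0.0699,-0.0147,0],"delta_rot":[0,0,0],"fingers":-0.4},{"dp":[-0.0699,-0.0147,0],"delta_rot":[0,0,0],"fingers":-0.4},{"dp":[-0.0699,-0.0147,0],"delta_rot":[0,0,0],"fingers":-0.4},{"dp":[-0.0699,-0.0147,0],"delta_rot":[0,0,0],"fingers":-0.4}]'
python3 -c "
from h import *
st();plan([(*fr(0,.077),.13,8.5)])"
```

```text
t: 27.3
tcp_pos: [0.5271, 0.2904, 0.077]
tool_rot: [0.091, 0.996, 0.001, 0.001]
force: [-0.2, -0.0, 6.5]
finger_gap: 0.428
gripper_force: 61.0
t: 28.3
tcp_pos: [0.5258, 0.2897, 0.2996]
tool_rot: [0.657, 0.754, 0.0, -0.001]
force: [0.1, 0.2, -1.5]
finger_gap: 0.426
gripper_force: 60.4
t: 29.3
tcp_pos: [0.4984, -0.1394, 0.2991]
tool_rot: [0.654, 0.756, -0.0, -0.0]
force: [1.0, -0.5, -1.9]
finger_gap: 0.427
gripper_force: 60.4
t 29.3 [ 0.4984 -0.1394  0.2991] psi 8.24 zt [-0.001  0.   ] F [ 1.  -0.5 -1.9] gap 36.3 mm gf 60.38099527359009 q [-0.49  0.39  1.7  -0.    1.05 -0.63]
[ 0.502 -0.139  0.13   8.5  ] ROT 1x [-0.0001 -0.0001 -0.0007] DP 5x [-0.0001  0.0014  0.0676]
```

```bash
python3 -m crank '[{"dp":[0,0.0014,0.0676],"delta_rot":[0,0,-0.0007],"fingers":-0.4},{"dp":[0,0.0014,0.0676],"delta_rot":[0,0,0],"fingers":-0.4},{"dp":[0,0.0014,0.0676],"delta_rot":[0,0,0],"fingers":-0.4},{"dp":[0,0.0014,0.0676],"delta_rot":[0,0,0],"fingers":-0.4},{"dp":[0,0.0014,0.0676],"delta_rot":[0,0,0],"fingers":-0.4},{"dp":[0,0,0],"delta_rot":[0,0,0],"fingers":-0.4},{"dp":[0,0,0],"delta_rot":[0,0,0],"fingers":-0.4},{"dp":[0,0,0],"delta_rot":[0,0,0],"fingers":-0.4},{"dp":[0,0,0],"delta_rot":[0,0,0],"fingers":-0.4},{"dp":[0,0,0],"delta_rot":[0,0,0],"fingers":-0.4}]'
python3 -c "
from h import *
st();plan([(*fr(0,.077),.0895,8.5)]);shot('wrist','w7')"
```

```text
t: 30.13
tcp_pos: [0.5034, -0.1377, 0.1318]
tool_rot: [0.653, 0.758, 0.0, 0.002]
force: [-0.4, -0.4, 0.3]
finger_gap: 0.43
gripper_force: 60.6
t 30.1 [ 0.5034 -0.1377  0.1318] psi 8.52 zt [ 0.003 -0.002] F [-0.4 -0.4  0.3] gap 36.6 mm gf 60.571171045303345 q [-0.48  0.67  1.83 -0.    0.65 -0.63]
[ 0.502 -0.139  0.09   8.5  ] ROT 1x [0.0004 0.0003 0.    ] DP 2x [-0.0011 -0.0016  0.0423]
```

View pics/w7.png

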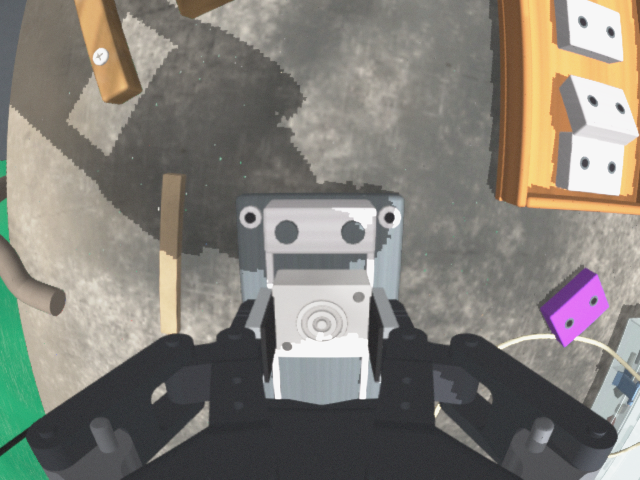

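The insert is held square, face up, over its place, with the jaw centred. In the tray at px (600,105) the second filler leans on the first at (595,165). I'll fix that after this placing.

```bash
python3 -m crank '[{"dp":[-0.0011,-0.0016,0.0423],"delta_rot":[0.0004,0.0003,0],"fingers":-0.4},{"dp":[-0.0011,-0.0016,0.03],"delta_rot":[0,0,0],"fingers":-0.4},{"dp":[0,0,0.012],"delta_rot":[0,0,0],"fingers":-0.4},{"dp":[0,0,0],"delta_rot":[0,0,0],"fingers":-0.4},{"dp":[0,0,0],"delta_rot":[0,0,0],"fingers":-0.4},{"dp":[0,0,0],"delta_rot":[0,0,0],"fingers":-0.4},{"dp":[0,0,0],"delta_rot":[0,0,0],"fingers":-0.4},{"dp":[0,0,0],"delta_rot":[0,0,0],"fingers":-0.4}]'
python3 -m crank '[{"dp":[0,0,0],"delta_rot":[0,0,0],"fingers":0.2},{"dp":[0,0,0],"delta_rot":[0,0,0],"fingers":0.2},{"dp":[0,0,0],"delta_rot":[0,0,0],"fingers":0.2},{"dp":[0,0,-0.04],"delta_rot":[0,0,0],"fingers":0.2},{"dp":[0,0,-0.06],"delta_rot":[0,0,0],"fingers":0.2},{"dp":[0,0,-0.06],"delta_rot":[0,0,0],"fingers":0.2},{"dp":[0,0,-0.06],"delta_rot":[0,0,0],"fingers":0.2}]'
python3 -c "
from h import *
st();plan([(.655,-.15,.2,8.5)])"
```

```text
t: 30.85
tcp_pos: [0.5008, -0.1387, 0.0888]
tool_rot: [0.653, 0.758, -0.001, -0.002]
force: [-1.5, 0.9, 6.5]
finger_gap: 0.427
gripper_force: 62.1
t: 31.43
tcp_pos: [0.5009, -0.1386, 0.1979]
tool_rot: [0.653, 0.758, -0.001, -0.003]
force: [0.8, 0.4, 0.1]
finger_gap: 0.599
gripper_force: 0.0
t 31.4 [ 0.5009 -0.1386  0.1979] psi 8.50 zt [-0.006  0.003] F [0.8 0.4 0.1] gap 51.0 mm gf 0.0 q [-0.49  0.55  1.79 -0.    0.81 -0.63]
[ 0.655 -0.15   0.2    8.5  ] ROT 1x [-0.0008 -0.0006 -0.    ] DP 5x [-0.0136  0.0603 -0.0008]
```

Go to a viewpoint south of the tray to look at it.

```bash
python3 -m crank '[{"dp":[-0.0136,0.0603,0],"delta_rot":[0,0,0],"fingers":0.32},{"dp":[-0.0136,0.0603,0],"delta_rot":[0,0,0],"fingers":0.32},{"dp":[-0.0136,0.0603,0],"delta_rot":[0,0,0],"fingers":0.32},{"dp":[-0.0136,0.0603,0],"delta_rot":[0,0,0],"fingers":0.32},{"dp":[-0.0136,0.0603,0],"delta_rot":[0,0,0],"fingers":0.32},{"dp":[0,0,0],"delta_rot":[0,0,0],"fingers":0.32},{"dp":[0,0,0],"delta_rot":[0,0,0],"fingers":0.32},{"dp":[0,0,0],"delta_rot":[0,0,0],"fingers":0.32},{"dp":[0,0,0],"delta_rot":[0,0,0],"fingers":0.32}]'
python3 - <<'E'
from h import *
st();p,d,c=shot('wrist','w8');P=cloud(d,c,'wrist');np.save('pics/c8',P)
D=P[...,:2]-np.array([.646,.017]);tx=(D[...,0]*np.cos(TA)+D[...,1]*np.sin(TA))*1000;ty=(-D[...,0]*np.sin(TA)+D[...,1]*np.cos(TA))*1000;z=P[...,2]*1000
hsv=cv2.cvtColor(p,cv2.COLOR_RGB2HSV);W=(hsv[...,1]<60)&(abs(tx)<56)&(abs(ty)<90)&(z>10)
for y in range(-88,90,8):
    M=W&(abs(ty-y)<4)
    if M.sum()>20: print(y,M.sum(),'x',np.round(np.percentile(tx[M],[2,98])),'z l/r',np.round([np.median(z[M&(tx<0)]),np.median(z[M&(tx>=0)])],1))
cv2.imwrite('pics/v8.png',cv2.resize(p[0:240,160:480],(800,600))[:,:,::-1])
E
```

```text
t: 32.18
tcp_pos: [0.6537, -0.1497, 0.1957]
tool_rot: [0.653, 0.757, -0.001, -0.004]
force: [-0.5, 0.6, -0.1]
finger_gap: 0.662
gripper_force: 0.0
t 32.2 [ 0.6537 -0.1497  0.1957] psi 8.49 zt [-0.007  0.003] F [-0.5  0.6 -0.1] gap 56.3 mm gf 0.0 q [-0.39  0.71  1.39  0.    1.04 -0.54]
-80 833 x [-20.  23.] z l/r [21.  21.1]
-72 833 x [-21.  23.] z l/r [21.1 21.2]
-64 823 x [-21.  23.] z l/r [21.2 21.2]
-56 813 x [-20.  23.] z l/r [21.1 21.1]
-48 1159 x [-21.  22.] z l/r [30.1 29.7]
-40 753 x [-21.  22.] z l/r [32.9 33. ]
-32 698 x [-21.  22.] z l/r [28.5 28.6]
-24 647 x [-22.  22.] z l/r [24.1 24. ]
-16 293 x [-22.  22.] z l/r [20.7 20.6]
0 377 x [-22.  22.] z l/r [14.9 16.2]
```

View pics/v8.png

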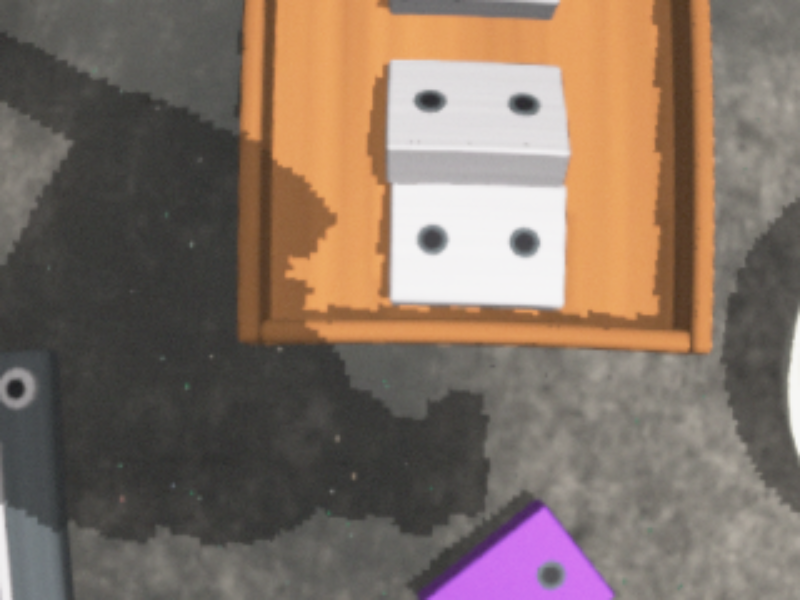

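The second filler's near edge rests on the first one (top at z 33 mm, against 21 mm flat). I'll nudge it about 8 mm towards +y with closed fingertips so it drops flat; there is free floor up to the third filler.

```bash
python3 -c "
from h import *
plan([(*tr(-.068),.16,7.9),(*tr(-.068),.099,7.9),(*tr(-.055),.099,7.9)])"
```

```text
[ 0.655 -0.05   0.16   7.9  ] ROT 1x [-0.001  -0.0007  0.0016] DP 3x [0.0655 0.0102 0.024 ]
[ 0.655 -0.05   0.099  7.9  ] ROT 1x [0. 0. 0.] DP 2x [0.    0.    0.061]
[ 0.654 -0.037  0.099  7.9  ] ROT 1x [0. 0. 0.] DP 1x [0.026 0.    0.   ]
```

```bash
python3 -m crank '[{"dp":[0.0655,0.0102,0.024],"delta_rot":[-0.001,-0.0007,0.0016],"fingers":-1},{"dp":[0.0655,0.0102,0.024],"delta_rot":[0,0,0],"fingers":-1},{"dp":[0.0655,0.0102,0.024],"delta_rot":[0,0,0],"fingers":-1},{"dp":[0,0,0],"delta_rot":[0,0,0],"fingers":-1},{"dp":[0,0,0],"delta_rot":[0,0,0],"fingers":-1},{"dp":[0,0,0],"delta_rot":[0,0,0],"fingers":-1},{"dp":[0,0,0],"delta_rot":[0,0,0],"fingers":-1},{"dp":[0,0,0],"delta_rot":[0,0,0],"fingers":-1}]'
python3 -c "
from h import *
st();plan([(*tr(-.068),.100,7.9)])"
```

```text
t: 32.9
tcp_pos: [0.6569, -0.0522, 0.161]
tool_rot: [0.657, 0.754, 0.001, 0.002]
force: [-0.6, -0.4, -0.1]
finger_gap: -0.002
gripper_force: 0.0
t 32.9 [ 0.6569 -0.0522  0.161 ] psi 7.82 zt [ 0.004 -0.002] F [-0.6 -0.4 -0.1] gap -0.1 mm gf 0.0 q [-0.25  0.74  1.45 -0.    0.94 -0.38]
[ 0.655 -0.05   0.1    7.9  ] ROT 1x [ 0.0005  0.0003 -0.0002] DP 2x [ 0.0021 -0.0013  0.061 ]
```

```bash
python3 -m crank '[{"dp":[0.001,-0.0013,0.05],"delta_rot":[0.0005,0.0003,0],"fingers":-1},{"dp":[0.001,-0.0013,0.05],"delta_rot":[0,0,0],"fingers":-1},{"dp":[0,0,0.022],"delta_rot":[0,0,0],"fingers":-1},{"dp":[0,0,0],"delta_rot":[0,0,0],"fingers":-1},{"dp":[0,0,0],"delta_rot":[0,0,0],"fingers":-1},{"dp":[0,0,0],"delta_rot":[0,0,0],"fingers":-1},{"dp":[0,0,0],"delta_rot":[0,0,0],"fingers":-1},{"dp":[0,0,0],"delta_rot":[0,0,0],"fingers":-1}]'
python3 -m crank '[{"dp":[0.006,0,0],"delta_rot":[0,0,0],"fingers":-1},{"dp":[0.006,0,0],"delta_rot":[0,0,0],"fingers":-1},{"dp":[0.006,0,0],"delta_rot":[0,0,0],"fingers":-1},{"dp":[0.006,0,0],"delta_rot":[0,0,0],"fingers":-1},{"dp":[0.004,0,0],"delta_rot":[0,0,0],"fingers":-1},{"dp":[0,0,0],"delta_rot":[0,0,0],"fingers":-1},{"dp":[0,0,0],"delta_rot":[0,0,0],"fingers":-1},{"dp":[0,0,0],"delta_rot":[0,0,0],"fingers":-1}]'
python3 -m crank '[{"dp":[-0.006,0,0],"delta_rot":[0,0,0],"fingers":-1},{"dp":[0,0,-0.06],"delta_rot":[0,0,0],"fingers":0},{"dp":[-0.03,0,-0.06],"delta_rot":[0,0,0],"fingers":0},{"dp":[-0.06,0,-0.07],"delta_rot":[0,0,0],"fingers":0.32},{"dp":[-0.06,0,-0.07],"delta_rot":[0,0,0],"fingers":0.32},{"dp":[0,0,-0.04],"delta_rot":[0,0,0],"fingers":0.32},{"dp":[0,0,0],"delta_rot":[0,0,0],"fingers":0.32},{"dp":[0,0,0],"delta_rot":[0,0,0],"fingers":0.32},{"dp":[0,0,0],"delta_rot":[0,0,0],"fingers":0.32},{"dp":[0,0,0],"delta_rot":[0,0,0],"fingers":0.32}]'
cat > tray.py <<'E'
from h import *
import sys
st();p,d,c=shot('wrist',sys.argv[1]);P=cloud(d,c,'wrist')
D=P[...,:2]-np.array([.646,.017]);tx=(D[...,0]*np.cos(TA)+D[...,1]*np.sin(TA))*1000;ty=(-D[...,0]*np.sin(TA)+D[...,1]*np.cos(TA))*1000;z=P[...,2]*1000
hsv=cv2.cvtColor(p,cv2.COLOR_RGB2HSV);W=(hsv[...,1]<60)&(abs(tx)<56)&(abs(ty)<90)&(z>10)
for y in range(-88,90,4):
    M=W&(abs(ty-y)<2)
    if M.sum()>20: print(y,M.sum(),'x',np.round(np.percentile(tx[M],[2,98])),'z',np.round(np.percentile(z[M],[10,50,90]),1))
E
python3 tray.py w9
```

```text
t: 33.57
tcp_pos: [0.6559, -0.0501, 0.1007]
tool_rot: [0.657, 0.754, 0.0, 0.001]
force: [0.3, 0.4, 0.6]
finger_gap: -0.001
gripper_force: 0.0
t: 34.23
tcp_pos: [0.6531, -0.036, 0.0991]
tool_rot: [0.657, 0.754, -0.0, -0.001]
force: [0.0, -0.4, -0.0]
finger_gap: 0.002
gripper_force: 0.2
t: 35.07
tcp_pos: [0.6621, -0.1067, 0.2404]
tool_rot: [0.656, 0.754, -0.001, -0.003]
force: [0.2, 0.4, 0.2]
finger_gap: 0.668
gripper_force: 0.0
t 35.1 [ 0.6621 -0.1067  0.2404] psi 7.96 zt [-0.005  0.002] F [0.2 0.4 0.2] gap 56.8 mm gf 0.0 q [-0.33  0.66  1.36  0.    1.12 -0.47]
-84 102 x [-20.  23.] z [19.9 20.7 21.6]
-80 308 x [-20.  23.] z [20.2 21.2 22. ]
-76 297 x [-20.  23.] z [20.2 21.2 22.1]
-72 291 x [-20.  23.] z [20.2 21.1 22.2]
-68 291 x [-20.  24.] z [20.2 21.1 21.9]
-64 295 x [-20.  24.] z [20.2 21.2 22.1]
-60 300 x [-21.  23.] z [20.2 21.2 22.1]
-56 3033 x [-12.  15.] z [310.7 310.7 310.7]
-52 320 x [-21.  23.] z [20.2 21.2 22.1]
-48 312 x [-21.  22.] z [19.6 20.8 21.9]
-44 304 x [-21.  22.] z [20.1 21.1 22. ]
-40 298 x [-22.  22.] z [20.2 21.1 22. ]
-36 298 x [-22.  22.] z [20.2 21.1 22.1]
-32 298 x [-22.  22.] z [20.3 21.1 22.2]
-28 297 x [-22.  22.] z [20.3 21.3 22.2]
-24 293 x [-21.  22.] z [20.3 21.2 22.1]
-20 301 x [-21.  22.] z [20.2 21.2 22.2]
-16 160 x [-21.  22.] z [20.3 21.1 21.9]
0 59 x [-20.  21.] z [14.9 19.  20.2]
4 359 x [-22.  22.] z [14.6 20.8 21.9]
8 292 x [-22.  22.] z [20.2 21.1 22.1]
12 291 x [-21.  22.] z [20.2 21.2 22.2]
16 282 x [-22.  22.] z [20.2 21.3 22.2]
20 273 x [-21.  22.] z [20.3 21.3 22.3]
24 281 x [-21.  22.] z [20.1 21.1 22.1]
28 281 x [-22.  22.] z [20.2 21.2 22. ]
32 273 x [-21.  22.] z [20.2 21.2 22.2]
36 111 x [-21.  22.] z [19.7 20.7 21.9]
48 345 x [-22.  21.] z [11.5 17.9 21.5]
52 267 x [-22.  21.] z [20.  21.2 22.2]
56 252 x [-23.  21.] z [20.1 21.  22.1]
60 184 x [-23.  21.] z [20.  21.  22.1]
```

All four fillers now lie flat (tops at 21 mm everywhere). Next insert: the small one at (444, 280).

```bash
python3 -m crank '[{"dp":[0,0,-0.06],"delta_rot":[0.0008,0,0.018],"fingers":0.2},{"dp":[0,0,-0.06],"delta_rot":[0,0,0.018],"fingers":0.2},{"dp":[0,0,0],"delta_rot":[0,0,0.018],"fingers":0.2},{"dp":[0,0,0],"delta_rot":[0,0,0.018],"fingers":0.2},{"dp":[0,0,0],"delta_rot":[0,0,0.018],"fingers":0.2},{"dp":[0,0,0],"delta_rot":[0,0,0.018],"fingers":0.2},{"dp":[0,0,0],"delta_rot":[0,0,0.018],"fingers":0.2},{"dp":[0,0,0],"delta_rot":[0,0,0.018],"fingers":0.2},{"dp":[0,0,0],"delta_rot":[0,0,0.018],"fingers":0.2},{"dp":[0,0,0],"delta_rot":[0,0,0.018],"fingers":0.2},{"dp":[0,0,0],"delta_rot":[0,0,0.015],"fingers":0.2}]'
python3 -c "
from h import *
plan([(.4445,.28,.3,-62.3),(.4445,.28,.15,-62.3),(.4445,.28,.0755,-62.3),(.4445,.28,.3,-62.3),(*fr(0,.0425),.3,8.5)])"
```

```text
t: 36.03
tcp_pos: [0.663, -0.1067, 0.3006]
tool_rot: [0.971, 0.237, -0.005, -0.002]
force: [-0.3, -0.9, -0.1]
finger_gap: 0.601
gripper_force: 0.0
[  0.444   0.28    0.3   -62.3  ] ROT 1x [-0.0009  0.0013 -0.0006] DP 13x [-0.0021 -0.0683  0.0001]
[  0.444   0.28    0.15  -62.3  ] ROT 1x [0. 0. 0.] DP 5x [0.   0.   0.06]
[  0.444   0.28    0.076 -62.3  ] ROT 1x [0. 0. 0.] DP 3x [0.     0.     0.0497]
[  0.444   0.28    0.3   -62.3  ] ROT 1x [0. 0. 0.] DP 7x [ 0.      0.     -0.0641]
[ 0.507 -0.173  0.3    8.5  ] ROT 11x [ 0.      0.     -0.0179] DP 13x [-0.0704 -0.0008  0.    ]
```

```bash
python3 -m crank '[{"dp":[-0.0023,-0.074,0],"delta_rot":[-0.0009,0.0013,-0.0006],"fingers":0.2},{"dp":[-0.0023,-0.074,0],"delta_rot":[0,0,0],"fingers":0.2},{"dp":[-0.0023,-0.074,0],"delta_rot":[0,0,0],"fingers":0.2},{"dp":[-0.0023,-0.074,0],"delta_rot":[0,0,0],"fingers":0.2},{"dp":[-0.0023,-0.074,0],"delta_rot":[0,0,0],"fingers":0.2},{"dp":[-0.0023,-0.074,0],"delta_rot":[0,0,0],"fingers":0.2},{"dp":[-0.0023,-0.074,0],"delta_rot":[0,0,0],"fingers":0.2},{"dp":[-0.0023,-0.074,0],"delta_rot":[0,0,0],"fingers":0.2},{"dp":[-0.0023,-0.074,0],"delta_rot":[0,0,0],"fingers":0.2},{"dp":[-0.0023,-0.074,0],"delta_rot":[0,0,0],"fingers":0.2},{"dp":[-0.0023,-0.074,0],"delta_rot":[0,0,0],"fingers":0.2},{"dp":[-0.0023,-0.074,0],"delta_rot":[0,0,0],"fingers":0.2}]'
python3 -m crank '[{"dp":[0,0,0.06],"delta_rot":[0,0,0],"fingers":0.2},{"dp":[0,0,0.06],"delta_rot":[0,0,0],"fingers":0.2},{"dp":[0,0,0.06],"delta_rot":[0,0,0],"fingers":0.2},{"dp":[0,0,0.06],"delta_rot":[0,0,0],"fingers":0.2},{"dp":[0,0,0.06],"delta_rot":[0,0,0],"fingers":0.2},{"dp":[0,0,0],"delta_rot":[0,0,0],"fingers":0.2},{"dp":[0,0,0],"delta_rot":[0,0,0],"fingers":0.2},{"dp":[0,0,0],"delta_rot":[0,0,0],"fingers":0.2},{"dp":[0,0,0],"delta_rot":[0,0,0],"fingers":0.2}]'
python3 -c "
from h import *
st();plan([(.4445,.28,.0755,-62.3)]);inserts('w10')"
```

```text
t: 37.03
tcp_pos: [0.4415, 0.2798, 0.3003]
tool_rot: [0.97, 0.242, 0.0, 0.001]
force: [1.5, -0.1, -0.6]
finger_gap: 0.598
gripper_force: 0.0
t: 37.78
tcp_pos: [0.4448, 0.2785, 0.153]
tool_rot: [0.97, 0.242, 0.003, 0.001]
force: [-0.4, 0.4, -0.9]
finger_gap: 0.6
gripper_force: 0.0
t 37.8 [0.4448 0.2785 0.153 ] psi -62.05 zt [ 0.006 -0.   ] F [-0.4  0.4 -0.9] gap 51.0 mm gf 0.0 q [ 0.35  0.63  1.81 -0.    0.7   1.43]
[  0.444   0.28    0.076 -62.3  ] ROT 1x [ 0.0005 -0.0009  0.0007] DP 3x [ 0.0003 -0.001   0.0517]
[222.  59.] 4845 z23.4 [522.9 382.9] [34.4 46.9] long axis psi 93.2
[168. 215.] 4318 z23.3 [426.4 372.9] [35.  46.8] long axis psi 123.5
[318. 259.] 3574 z19.3 [444.6 279.9] [32.9 38.5] long axis psi 118.3
```

```bash
python3 -m crank '[{"dp":[0.0003,-0.001,0.055],"delta_rot":[0.0005,-0.0009,0],"fingers":0.2},{"dp":[0.0003,-0.001,0.055],"delta_rot":[0,0,0],"fingers":0.2},{"dp":[0.0003,-0.001,0.044],"delta_rot":[0,0,0],"fingers":0.2},{"dp":[0,0,0],"delta_rot":[0,0,0],"fingers":0.2},{"dp":[0,0,0],"delta_rot":[0,0,0],"fingers":0.2},{"dp":[0,0,0],"delta_rot":[0,0,0],"fingers":0.2},{"dp":[0,0,0],"delta_rot":[0,0,0],"fingers":-0.4},{"dp":[0,0,0],"delta_rot":[0,0,0],"fingers":-0.4},{"dp":[0,0,0],"delta_rot":[0,0,0],"fingers":-0.4},{"dp":[0,0,0],"delta_rot":[0,0,0],"fingers":-0.4}]' 60
python3 -m crank '[{"dp":[0,0,-0.04],"delta_rot":[0,0,0],"fingers":-0.4},{"dp":[0,0,-0.068],"delta_rot":[0,0,-0.0179],"fingers":-0.4},{"dp":[0,0,-0.068],"delta_rot":[0,0,-0.0179],"fingers":-0.4},{"dp":[0,0,-0.068],"delta_rot":[0,0,-0.0179],"fingers":-0.4},{"dp":[0,0,-0.068],"delta_rot":[0,0,-0.0179],"fingers":-0.4},{"dp":[0,0,-0.068],"delta_rot":[0,0,-0.0179],"fingers":-0.4},{"dp":[0,0,-0.068],"delta_rot":[0,0,-0.0179],"fingers":-0.4},{"dp":[0,0,0],"delta_rot":[0,0,-0.0179],"fingers":-0.4},{"dp":[0,0,0],"delta_rot":[0,0,-0.0179],"fingers":-0.4},{"dp":[0,0,0],"delta_rot":[0,0,-0.0179],"fingers":-0.4},{"dp":[0,0,0],"delta_rot":[0,0,-0.0179],"fingers":-0.4},{"dp":[0,0,0],"delta_rot":[0,0,-0.0179],"fingers":-0.4}]'
python3 -m crank '[{"dp":[-0.0763,-0.0009,0],"delta_rot":[0,0,0],"fingers":-0.4},{"dp":[-0.0763,-0.0009,0],"delta_rot":[0,0,0],"fingers":-0.4},{"dp":[-0.0763,-0.0009,0],"delta_rot":[0,0,0],"fingers":-0.4},{"dp":[-0.0763,-0.0009,0],"delta_rot":[0,0,0],"fingers":-0.4},{"dp":[-0.0763,-0.0009,0],"delta_rot":[0,0,0],"fingers":-0.4},{"dp":[-0.0763,-0.0009,0],"delta_rot":[0,0,0],"fingers":-0.4},{"dp":[-0.0763,-0.0009,0],"delta_rot":[0,0,0],"fingers":-0.4},{"dp":[-0.0763,-0.0009,0],"delta_rot":[0,0,0],"fingers":-0.4},{"dp":[-0.0763,-0.0009,0],"delta_rot":[0,0,0],"fingers":-0.4},{"dp":[-0.0763,-0.0009,0],"delta_rot":[0,0,0],"fingers":-0.4},{"dp":[-0.0763,-0.0009,0],"delta_rot":[0,0,0],"fingers":-0.4},{"dp":[-0.0763,-0.0009,0],"delta_rot":[0,0,0],"fingers":-0.4}]'
python3 -m crank '[{"dp":[0,0,0.06],"delta_rot":[0,0,0],"fingers":-0.4},{"dp":[0,0,0.06],"delta_rot":[0,0,0],"fingers":-0.4},{"dp":[0,0,0.06],"delta_rot":[0,0,0],"fingers":-0.4},{"dp":[0,0,0.06],"delta_rot":[0,0,0],"fingers":-0.4},{"dp":[0,0,0.06],"delta_rot":[0,0,0],"fingers":-0.4},{"dp":[0,0,0.04],"delta_rot":[0,0,0],"fingers":-0.4},{"dp":[0,0,0],"delta_rot":[0,0,0],"fingers":-0.4},{"dp":[0,0,0],"delta_rot":[0,0,0],"fingers":-0.4},{"dp":[0,0,0],"delta_rot":[0,0,0],"fingers":-0.4},{"dp":[0,0,0],"delta_rot":[0,0,0],"fingers":-0.4},{"dp":[0,0,0],"delta_rot":[0,0,0],"fingers":-0.4}]'
cat > row.py <<'E'
from h import *
import sys
p,d,c=shot('wrist',sys.argv[1]);P=cloud(d,c,'wrist')
D=P[...,:2]-FO;fx=(D[...,0]*np.cos(TH)+D[...,1]*np.sin(TH))*1000;fy=(-D[...,0]*np.sin(TH)+D[...,1]*np.cos(TH))*1000;z=P[...,2]*1000
for y in np.arange(-64,112,4):
    M=(abs(fx)<30)&(abs(fy-y)<2)&(z>17)&(z<60)&(d>0)
    if M.sum()>15: print(int(y),M.sum(),'x',np.round(np.percentile(fx[M],[3,97])),'z',np.round(np.percentile(z[M],[10,50,90]),1))
E
python3 -c "
from h import *
st();plan([(*fr(0,.0425),.0895,8.5)])"; python3 row.py w11
```

```text
t: 38.67
tcp_pos: [0.4447, 0.2799, 0.0766]
tool_rot: [0.97, 0.241, 0.001, -0.0]
force: [-0.4, 0.1, 6.0]
finger_gap: 0.426
gripper_force: 61.0
t: 39.67
tcp_pos: [0.4438, 0.2796, 0.2997]
tool_rot: [0.648, 0.761, -0.001, -0.0]
force: [0.5, 0.4, -1.2]
finger_gap: 0.427
gripper_force: 60.3
t: 40.67
tcp_pos: [0.5087, -0.1752, 0.2999]
tool_rot: [0.651, 0.759, -0.001, -0.0]
force: [0.3, -0.3, -1.6]
finger_gap: 0.429
gripper_force: 60.3
t: 41.58
tcp_pos: [0.5096, -0.1741, 0.1306]
tool_rot: [0.651, 0.759, -0.001, 0.001]
force: [-1.1, 0.6, -0.6]
finger_gap: 0.428
gripper_force: 60.3
t 41.6 [ 0.5096 -0.1741  0.1306] psi 8.84 zt [ 0.    -0.003] F [-1.1  0.6 -0.6] gap 36.4 mm gf 60.298136472702026 q [-0.54  0.68  1.78 -0.    0.68 -0.69]
[ 0.507 -0.173  0.09   8.5  ] ROT 1x [-0.      0.0005  0.0009] DP 2x [ 0.0013 -0.0023  0.0411]
56 432 x [-15.  19.] z [54.6 57.2 59.6]
60 90 x [-18.  15.] z [29.  29.6 30.6]
64 668 x [-19.  16.] z [28.9 30.1 30.9]
68 626 x [-20.  16.] z [29.4 30.2 31.2]
72 659 x [-20.  16.] z [29.3 30.4 31.5]
76 672 x [-19.  16.] z [29.4 30.5 31.7]
80 687 x [-19.  16.] z [29.5 30.5 31.6]
84 690 x [-19.  16.] z [29.4 30.3 31.4]
88 687 x [-19.  16.] z [29.2 30.1 31. ]
92 710 x [-19.  16.] z [24.4 29.9 30.9]
96 830 x [-23.  25.] z [36.8 37.9 38.8]
100 1045 x [-23.  25.] z [37.3 38.3 40.4]
104 1071 x [-24.  25.] z [37.4 38.7 41.5]
108 1073 x [-23.  25.] z [37.4 38.7 41.5]
```

```bash
sed -i 's/FO=np.array(.*/FO=np.array([.5139,-.2151])/' h.py
python3 -m crank '[{"dp":[0.0013,-0.0018,0.04],"delta_rot":[0,0.0005,0.0009],"fingers":-0.4},{"dp":[0.0013,-0.0018,0.03],"delta_rot":[0,0,0],"fingers":-0.4},{"dp":[0,0,0.011],"delta_rot":[0,0,0],"fingers":-0.4},{"dp":[0,0,0],"delta_rot":[0,0,0],"fingers":-0.4},{"dp":[0,0,0],"delta_rot":[0,0,0],"fingers":-0.4},{"dp":[0,0,0],"delta_rot":[0,0,0],"fingers":-0.4},{"dp":[0,0,0],"delta_rot":[0,0,0],"fingers":-0.4},{"dp":[0,0,0],"delta_rot":[0,0,0],"fingers":-0.4}]'
python3 -c "
from h import *
st();plan([(*fr(0,.0425),.0895,8.5)])"
python3 -m crank '[{"dp":[0,0,0],"delta_rot":[0,0,0],"fingers":0.2},{"dp":[0,0,0],"delta_rot":[0,0,0],"fingers":0.2},{"dp":[0,0,0],"delta_rot":[0,0,0],"fingers":0.2},{"dp":[0,0,-0.04],"delta_rot":[0,0,0],"fingers":0.2},{"dp":[0,0,-0.068],"delta_rot":[0,0,0],"fingers":0.2},{"dp":[0,0,-0.068],"delta_rot":[0,0,0],"fingers":0.2},{"dp":[0,0,-0.068],"delta_rot":[0,0,0],"fingers":0.32},{"dp":[0,0,-0.068],"delta_rot":[0,0,0],"fingers":0.32},{"dp":[0,0,-0.068],"delta_rot":[0,0,0],"fingers":0.32},{"dp":[0,0,-0.04],"delta_rot":[0,0,0],"fingers":0.32},{"dp":[0,0,0],"delta_rot":[0,0,0],"fingers":0.32},{"dp":[0,0,0],"delta_rot":[0,0,0],"fingers":0.32}]'
python3 -c "
from h import *
st();plan([(.5225,.3827,.3,93),(.5225,.3827,.15,93),(.5225,.3827,.0755,93),(.5225,.3827,.3,93),(*fr(0,.007),.3,8.5)])"
```

```text
t: 42.3
tcp_pos: [0.5069, -0.1728, 0.0887]
tool_rot: [0.653, 0.758, -0.0, -0.001]
force: [-0.0, -0.0, 2.9]
finger_gap: 0.427
gripper_force: 60.6
t 42.3 [ 0.5069 -0.1728  0.0887] psi 8.50 zt [-0.003  0.002] F [-0.  -0.   2.9] gap 36.3 mm gf 60.58366656303406 q [-0.54  0.76  1.8  -0.    0.59 -0.69]
[ 0.508 -0.173  0.09   8.5  ] ROT 1x [-0.0004 -0.0003 -0.    ] DP 1x [-0.0008  0.0014 -0.0016]
t: 43.3
tcp_pos: [0.5075, -0.1731, 0.2994]
tool_rot: [0.653, 0.758, -0.0, -0.0]
force: [0.6, -0.5, -0.4]
finger_gap: 0.658
gripper_force: 0.0
t 43.3 [ 0.5075 -0.1731  0.2994] psi 8.50 zt [-0.001  0.   ] F [ 0.6 -0.5 -0.4] gap 56.0 mm gf 0.0 q [-0.54  0.41  1.66 -0.    1.07 -0.69]
[ 0.522  0.383  0.3   93.   ] ROT 13x [-0.     -0.     -0.0181] DP 16x [-0.0055  0.0693 -0.0001]
[ 0.522  0.383  0.15  93.   ] ROT 1x [0. 0. 0.] DP 5x [0.   0.   0.06]
[5.22e-01 3.83e-01 7.60e-02 9.30e+01] ROT 1x [0. 0. 0.] DP 3x [0.     0.     0.0497]
[ 0.522  0.383  0.3   93.   ] ROT 1x [0. 0. 0.] DP 7x [ 0.      0.     -0.0641]
[ 0.513 -0.208  0.3    8.5  ] ROT 13x [0.     0.     0.0181] DP 17x [-0.0686 -0.0114  0.    ]
```

```bash
python3 -m crank '[{"dp":[0.073,0.0129,0],"delta_rot":[0,0,0],"fingers":0.32},{"dp":[0.073,0.0129,0],"delta_rot":[0,0,0],"fingers":0.32},{"dp":[0.073,0.0129,0],"delta_rot":[0,0,0],"fingers":0.32},{"dp":[0.073,0.0129,0],"delta_rot":[0,0,0],"fingers":0.32},{"dp":[0.073,0.0129,0],"delta_rot":[0,0,0],"fingers":0.32},{"dp":[0.073,0.0129,0],"delta_rot":[0,0,0],"fingers":0.32},{"dp":[0.073,0.0129,0],"delta_rot":[0,0,0],"fingers":0.32},{"dp":[0.073,0.0129,0],"delta_rot":[0,0,0],"fingers":0.32},{"dp":[0.073,0.0129,0],"delta_rot":[0,0,0],"fingers":0.32},{"dp":[0.073,0.0129,0],"delta_rot":[0,0,0],"fingers":0.32},{"dp":[0.073,0.0129,0],"delta_rot":[0,0,0],"fingers":0.32},{"dp":[0.073,0.0129,0],"delta_rot":[0,0,0],"fingers":0.32}]'
python3 -m crank '[{"dp":[0.073,0.0129,0],"delta_rot":[0,0,0],"fingers":0.32},{"dp":[0.073,0.0129,0],"delta_rot":[0,0,0],"fingers":0.32},{"dp":[0.073,0.0129,0],"delta_rot":[0,0,0],"fingers":0.32},{"dp":[0,0,0],"delta_rot":[0,0,-0.0181],"fingers":0.32},{"dp":[0,0,0.02],"delta_rot":[0,0,-0.0181],"fingers":0.32},{"dp":[0,0,0.02],"delta_rot":[0,0,-0.0181],"fingers":0.32},{"dp":[0,0,0.02],"delta_rot":[0,0,-0.0181],"fingers":0.32},{"dp":[0,0,0.02],"delta_rot":[0,0,-0.0181],"fingers":0.32},{"dp":[0,0,0.03],"delta_rot":[0,0,-0.0181],"fingers":0.32},{"dp":[0,0,0.03],"delta_rot":[0,0,-0.0181],"fingers":0.32},{"dp":[0,0,0.03],"delta_rot":[0,0,-0.0181],"fingers":0.32},{"dp":[0,0,0.03],"delta_rot":[0,0,-0.0181],"fingers":0.32}]'
python3 -m crank '[{"dp":[0,0,0.03],"delta_rot":[0,0,-0.0181],"fingers":0.32},{"dp":[0,0,0.03],"delta_rot":[0,0,-0.0181],"fingers":0.32},{"dp":[0,0,0.03],"delta_rot":[0,0,-0.0181],"fingers":0.32},{"dp":[0,0,0.01],"delta_rot":[0,0,-0.0181],"fingers":0.32},{"dp":[0,0,0],"delta_rot":[0,0,0],"fingers":0.32},{"dp":[0,0,0],"delta_rot":[0,0,0],"fingers":0.32},{"dp":[0,0,0],"delta_rot":[0,0,0],"fingers":0.32},{"dp":[0,0,0],"delta_rot":[0,0,0],"fingers":0.32}]'
python3 -c "
from h import *
st();plan([(.5225,.3827,.0755,93)]);inserts('w12',(.36,.64,.2,.5))"
```

```text
t: 44.3
tcp_pos: [0.5177, 0.2731, 0.2966]
tool_rot: [0.653, 0.758, -0.002, -0.003]
force: [1.7, -0.1, -0.1]
finger_gap: 0.66
gripper_force: 0.0
t: 45.3
tcp_pos: [0.5204, 0.3822, 0.1959]
tool_rot: [0.195, 0.981, -0.001, -0.004]
force: [0.5, 0.5, -0.5]
finger_gap: 0.661
gripper_force: 0.0
t: 45.97
tcp_pos: [0.5217, 0.3831, 0.1494]
tool_rot: [-0.027, 1.0, 0.001, -0.002]
force: [-0.5, -0.1, -0.4]
finger_gap: 0.661
gripper_force: 0.0
t 46.0 [0.5217 0.3831 0.1494] psi 93.12 zt [-0.003  0.002] F [-0.5 -0.1 -0.4] gap 56.2 mm gf 0.0 q [ 0.46  0.75  1.49  0.    0.91 -1.17]
[5.22e-01 3.83e-01 7.60e-02 9.30e+01] ROT 1x [ 0.0004 -0.0005  0.0003] DP 3x [-0.0006 -0.0003  0.0493]
[312.  92.] 5435 z23.3 [426.5 373.2] [34.7 46.5] long axis psi 123.8
[488. 263.] 3741 z30.9 [515.3 485.8] [37.1 38.5] long axis psi 166.1
[321. 265.] 4905 z23.2 [522.6 383.2] [34.4 46.4] long axis psi 94.0
```

```bash
python3 -m crank '[{"dp":[-0.0006,-0.0003,0.053],"delta_rot":[0.0004,-0.0005,0],"fingers":0.32},{"dp":[-0.0006,-0.0003,0.053],"delta_rot":[0,0,0],"fingers":0.32},{"dp":[-0.0006,-0.0003,0.041],"delta_rot":[0,0,0],"fingers":0.32},{"dp":[0,0,0],"delta_rot":[0,0,0],"fingers":0.32},{"dp":[0,0,0],"delta_rot":[0,0,0],"fingers":0.32},{"dp":[0,0,0],"delta_rot":[0,0,0],"fingers":0.32},{"dp":[0,0,0],"delta_rot":[0,0,0],"fingers":-0.2},{"dp":[0,0,0],"delta_rot":[0,0,0],"fingers":-0.2},{"dp":[0,0,0],"delta_rot":[0,0,0],"fingers":-0.2},{"dp":[0,0,0],"delta_rot":[0,0,0],"fingers":-0.2}]' 60
python3 -m crank '[{"dp":[0,0,-0.04],"delta_rot":[0,0,0],"fingers":-0.2},{"dp":[0,0,-0.068],"delta_rot":[0,0,0.0181],"fingers":-0.2},{"dp":[0,0,-0.068],"delta_rot":[0,0,0.0181],"fingers":-0.2},{"dp":[0,0,-0.068],"delta_rot":[0,0,0.0181],"fingers":-0.2},{"dp":[0,0,-0.068],"delta_rot":[0,0,0.0181],"fingers":-0.2},{"dp":[0,0,-0.068],"delta_rot":[0,0,0.0181],"fingers":-0.2},{"dp":[0,0,-0.068],"delta_rot":[0,0,0.0181],"fingers":-0.2},{"dp":[0,0,0],"delta_rot":[0,0,0.0181],"fingers":-0.2},{"dp":[0,0,0],"delta_rot":[0,0,0.0181],"fingers":-0.2},{"dp":[0,0,0],"delta_rot":[0,0,0.0181],"fingers":-0.2},{"dp":[0,0,0],"delta_rot":[0,0,0.0181],"fingers":-0.2},{"dp":[0,0,0],"delta_rot":[0,0,0.0181],"fingers":-0.2}]'
python3 -m crank '[{"dp":[0,0,0],"delta_rot":[0,0,0.0181],"fingers":-0.2},{"dp":[0,0,0],"delta_rot":[0,0,0.0181],"fingers":-0.2},{"dp":[-0.0729,-0.0121,0],"delta_rot":[0,0,0],"fingers":-0.2},{"dp":[-0.0729,-0.0121,0],"delta_rot":[0,0,0],"fingers":-0.2},{"dp":[-0.0729,-0.0121,0],"delta_rot":[0,0,0],"fingers":-0.2},{"dp":[-0.0729,-0.0121,0],"delta_rot":[0,0,0],"fingers":-0.2},{"dp":[-0.0729,-0.0121,0],"delta_rot":[0,0,0],"fingers":-0.2},{"dp":[-0.0729,-0.0121,0],"delta_rot":[0,0,0],"fingers":-0.2},{"dp":[-0.0729,-0.0121,0],"delta_rot":[0,0,0],"fingers":-0.2},{"dp":[-0.0729,-0.0121,0],"delta_rot":[0,0,0],"fingers":-0.2},{"dp":[-0.0729,-0.0121,0],"delta_rot":[0,0,0],"fingers":-0.2},{"dp":[-0.0729,-0.0121,0],"delta_rot":[0,0,0],"fingers":-0.2}]'
python3 -m crank '[{"dp":[-0.0729,-0.0121,0],"delta_rot":[0,0,0],"fingers":-0.2},{"dp":[-0.0729,-0.0121,0],"delta_rot":[0,0,0],"fingers":-0.2},{"dp":[-0.0729,-0.0121,0],"delta_rot":[0,0,0],"fingers":-0.2},{"dp":[-0.0729,-0.0121,0],"delta_rot":[0,0,0],"fingers":-0.2},{"dp":[-0.0729,-0.0121,0],"delta_rot":[0,0,0],"fingers":-0.2},{"dp":[-0.0729,-0.0121,0],"delta_rot":[0,0,0],"fingers":-0.2},{"dp":[0,0,0.06],"delta_rot":[0,0,0],"fingers":-0.2},{"dp":[0,0,0.06],"delta_rot":[0,0,0],"fingers":-0.2},{"dp":[0,0,0.06],"delta_rot":[0,0,0],"fingers":-0.2},{"dp":[0,0,0.06],"delta_rot":[0,0,0],"fingers":-0.2},{"dp":[0,0,0.06],"delta_rot":[0,0,0],"fingers":-0.2},{"dp":[0,0,0.04],"delta_rot":[0,0,0],"fingers":-0.2}]'
python3 -m crank '[{"dp":[0,0,0],"delta_rot":[0,0,0],"fingers":-0.2},{"dp":[0,0,0],"delta_rot":[0,0,0],"fingers":-0.2},{"dp":[0,0,0],"delta_rot":[0,0,0],"fingers":-0.2},{"dp":[0,0,0],"delta_rot":[0,0,0],"fingers":-0.2},{"dp":[0,0,0],"delta_rot":[0,0,0],"fingers":-0.2}]'
python3 -c "
from h import *
st();plan([(*fr(0,.007),.0895,8.5)])"; python3 row.py w13
```

```text
t: 46.85
tcp_pos: [0.5236, 0.3834, 0.0781]
tool_rot: [-0.028, 1.0, 0.001, 0.002]
force: [-0.9, -0.3, 6.4]
finger_gap: 0.52
gripper_force: 63.8
t: 47.85
tcp_pos: [0.5219, 0.3825, 0.3001]
tool_rot: [0.565, 0.825, -0.0, -0.0]
force: [0.7, -0.6, -0.7]
finger_gap: 0.523
gripper_force: 63.0
t: 48.85
tcp_pos: [0.5157, 0.0117, 0.3003]
tool_rot: [0.653, 0.758, -0.0, 0.0]
force: [0.3, -0.3, -1.9]
finger_gap: 0.521
gripper_force: 63.1
t: 49.85
tcp_pos: [0.5117, -0.2078, 0.1278]
tool_rot: [0.653, 0.757, -0.0, -0.001]
force: [0.2, -1.0, -0.1]
finger_gap: 0.523
gripper_force: 63.0
t: 50.27
tcp_pos: [0.5137, -0.2089, 0.1318]
tool_rot: [0.653, 0.758, 0.0, 0.002]
force: [-0.2, 0.6, -1.6]
finger_gap: 0.518
gripper_force: 63.0
t 50.3 [ 0.5137 -0.2089  0.1318] psi 8.51 zt [ 0.003 -0.002] F [-0.2  0.6 -1.6] gap 44.0 mm gf 62.96034336090088 q [-0.59  0.69  1.74 -0.    0.7  -0.74]
[ 0.513 -0.208  0.09   8.5  ] ROT 1x [0.0004 0.0004 0.    ] DP 2x [ 0.0008 -0.0007  0.0423]
-64 403 x [-23.  23.] z [33.8 34.5 35.2]
-60 475 x [-23.  24.] z [33.9 34.6 35.3]
-56 493 x [-23.  23.] z [33.7 34.6 35.3]
-52 929 x [-24
[... 254 characters left out ...]
9.5 30.4 31.6]
44 672 x [-19.  17.] z [29.5 30.5 31.8]
48 681 x [-19.  17.] z [29.4 30.3 31.5]
52 686 x [-19.  16.] z [29.2 30.2 31.2]
56 678 x [-19.  16.] z [29.3 30.1 31. ]
60 481 x [-19.  16.] z [20.  29.6 30.7]
64 721 x [-20.  16.] z [29.1 30.1 30.9]
68 666 x [-20.  16.] z [29.3 30.2 31.2]
72 716 x [-20.  16.] z [29.4 30.4 31.6]
76 736 x [-19.  16.] z [29.4 30.4 31.8]
80 693 x [-19.  16.] z [29.5 30.5 31.7]
84 710 x [-20.  16.] z [29.4 30.3 31.3]
88 668 x [-20.  16.] z [29.3 30.2 31.1]
92 530 x [-20.  16.] z [29.2 30.1 30.9]
96 1460 x [-23.  24.] z [22.5 37.1 38.7]
100 1073 x [-24.  24.] z [37.2 38.2 40.3]
104 1065 x [-24.  24.] z [37.4 38.8 41.6]
108 999 x [-24.  24.] z [37.4 38.7 41.5]
```

Both small inserts stand flat in the row with the frame centred. Placing the first large one.

```bash
python3 -m crank '[{"dp":[0.0008,-0.0007,0.04],"delta_rot":[0.0004,0.0004,0],"fingers":-0.2},{"dp":[0.0008,-0.0007,0.03],"delta_rot":[0,0,0],"fingers":-0.2},{"dp":[0,0,0.013],"delta_rot":[0,0,0],"fingers":-0.2},{"dp":[0,0,0],"delta_rot":[0,0,0],"fingers":-0.2},{"dp":[0,0,0],"delta_rot":[0,0,0],"fingers":-0.2},{"dp":[0,0,0],"delta_rot":[0,0,0],"fingers":-0.2},{"dp":[0,0,0],"delta_rot":[0,0,0],"fingers":-0.2},{"dp":[0,0,0],"delta_rot":[0,0,0],"fingers":-0.2}]'
python3 -c "
from h import *
st();plan([(*fr(0,.007),.0895,8.5)])"
python3 -m crank '[{"dp":[0,0,0],"delta_rot":[0,0,0],"fingers":0.32},{"dp":[0,0,0],"delta_rot":[0,0,0],"fingers":0.32},{"dp":[0,0,0],"delta_rot":[0,0,0],"fingers":0.32},{"dp":[0,0,-0.04],"delta_rot":[0,0,0],"fingers":0.32},{"dp":[0,0,-0.068],"delta_rot":[0,0,0],"fingers":0.32},{"dp":[0,0,-0.068],"delta_rot":[0,0,0],"fingers":0.32},{"dp":[0,0,-0.068],"delta_rot":[0,0,0],"fingers":0.32},{"dp":[0,0,-0.068],"delta_rot":[0,0,0],"fingers":0.32},{"dp":[0,0,-0.068],"delta_rot":[0,0,0],"fingers":0.32},{"dp":[0,0,-0.04],"delta_rot":[0,0,0],"fingers":0.32},{"dp":[0,0,0],"delta_rot":[0,0,0],"fingers":0.32},{"dp":[0,0,0],"delta_rot":[0,0,0],"fingers":0.32}]'
python3 -c "
from h import *
st();plan([(.4264,.3732,.3,8.5),(.4264,.3732,.15,-56.5),(.4264,.3732,.0755,-56.5),(.4264,.3732,.3,8.5),(*fr(0,-.0295),.3,8.5)])"
```

```text
t: 50.98
tcp_pos: [0.512, -0.2077, 0.0899]
tool_rot: [0.653, 0.758, -0.0, -0.001]
force: [-1.2, 0.8, 6.4]
finger_gap: 0.519
gripper_force: 64.6
t 51.0 [ 0.512  -0.2077  0.0899] psi 8.51 zt [-0.003  0.001] F [-1.2  0.8  6.4] gap 44.1 mm gf 64.57193970680237 q [-0.59  0.76  1.76 -0.    0.62 -0.74]
[ 0.513 -0.208  0.09   8.5  ] ROT 1x [-0.0004 -0.0003  0.    ] DP 1x [-0.0012  0.0015  0.0008]
t: 51.98
tcp_pos: [0.513, -0.2083, 0.2998]
tool_rot: [0.653, 0.758, -0.0, -0.0]
force: [-0.3, 0.6, 0.0]
finger_gap: 0.658
gripper_force: 0.0
t 52.0 [ 0.513  -0.2083  0.2998] psi 8.50 zt [-0. -0.] F [-0.3  0.6  0. ] gap 55.9 mm gf 0.0 q [-0.59  0.44  1.62 -0.    1.09 -0.74]
[0.426 0.373 0.3   8.5  ] ROT 1x [-0. -0.  0.] DP 17x [ 0.0692  0.     -0.    ]
[  0.426   0.373   0.15  -56.5  ] ROT 10x [0.     0.     0.0181] DP 5x [0.   0.   0.06]
[  0.426   0.373   0.076 -56.5  ] ROT 1x [0. 0. 0.] DP 3x [0.     0.     0.0497]
[0.426 0.373 0.3   8.5  ] ROT 10x [ 0.      0.     -0.0181] DP 7x [ 0.      0.     -0.0641]
[ 0.518 -0.244  0.3    8.5  ] ROT 1x [0. 0. 0.] DP 18x [-0.0694 -0.      0.    ]
```

```bash
python3 -m crank '[{"dp":[0.0735,0,0],"delta_rot":[0,0,0],"fingers":0.32},{"dp":[0.0735,0,0],"delta_rot":[0,0,0],"fingers":0.32},{"dp":[0.0735,0,0],"delta_rot":[0,0,0],"fingers":0.32},{"dp":[0.0735,0,0],"delta_rot":[0,0,0],"fingers":0.32},{"dp":[0.0735,0,0],"delta_rot":[0,0,0],"fingers":0.32},{"dp":[0.0735,0,0],"delta_rot":[0,0,0],"fingers":0.32},{"dp":[0.0735,0,0],"delta_rot":[0,0,0],"fingers":0.32},{"dp":[0.0735,0,0],"delta_rot":[0,0,0],"fingers":0.32},{"dp":[0.0735,0,0],"delta_rot":[0,0,0],"fingers":0.32},{"dp":[0.0735,0,0],"delta_rot":[0,0,0],"fingers":0.32},{"dp":[0.0735,0,0],"delta_rot":[0,0,0],"fingers":0.32},{"dp":[0.0735,0,0],"delta_rot":[0,0,0],"fingers":0.32}]'
python3 -m crank '[{"dp":[0.0735,0,0],"delta_rot":[0,0,0],"fingers":0.32},{"dp":[0.0735,0,0],"delta_rot":[0,0,0],"fingers":0.32},{"dp":[0.0735,0,0],"delta_rot":[0,0,0],"fingers":0.32},{"dp":[0.0735,0,0],"delta_rot":[0,0,0],"fingers":0.32},{"dp":[0,0,0.03],"delta_rot":[0,0,0.0181],"fingers":0.32},{"dp":[0,0,0.03],"delta_rot":[0,0,0.0181],"fingers":0.32},{"dp":[0,0,0.03],"delta_rot":[0,0,0.0181],"fingers":0.32},{"dp":[0,0,0.03],"delta_rot":[0,0,0.0181],"fingers":0.32},{"dp":[0,0,0.03],"delta_rot":[0,0,0.0181],"fingers":0.32},{"dp":[0,0,0.03],"delta_rot":[0,0,0.0181],"fingers":0.32},{"dp":[0,0,0.03],"delta_rot":[0,0,0.0181],"fingers":0.32},{"dp":[0,0,0.03],"delta_rot":[0,0,0.0181],"fingers":0.32}]'
python3 -m crank '[{"dp":[0,0,0.03],"delta_rot":[0,0,0.0181],"fingers":0.32},{"dp":[0,0,0.03],"delta_rot":[0,0,0.0181],"fingers":0.32},{"dp":[0,0,0],"delta_rot":[0,0,0],"fingers":0.32},{"dp":[0,0,0],"delta_rot":[0,0,0],"fingers":0.32},{"dp":[0,0,0],"delta_rot":[0,0,0],"fingers":0.32},{"dp":[0,0,0],"delta_rot":[0,0,0],"fingers":0.32}]'
python3 -c "
from h import *
st();plan([(.4264,.3732,.0755,-56.5)]);inserts('w14',(.36,.64,.2,.5))"
```

```text
t: 52.98
tcp_pos: [0.4458, 0.2296, 0.2975]
tool_rot: [0.653, 0.758, -0.002, -0.003]
force: [0.6, -0.9, -0.4]
finger_gap: 0.663
gripper_force: 0.0
t: 53.98
tcp_pos: [0.424, 0.373, 0.1769]
tool_rot: [0.92, 0.391, -0.003, -0.001]
force: [-0.1, 0.4, 0.0]
finger_gap: 0.659
gripper_force: 0.0
t: 54.48
tcp_pos: [0.4255, 0.3739, 0.1502]
tool_rot: [0.958, 0.288, -0.001, -0.001]
force: [0.7, -0.1, 1.2]
finger_gap: 0.662
gripper_force: 0.0
t 54.5 [0.4255 0.3739 0.1502] psi -56.57 zt [-0.002  0.002] F [ 0.7 -0.1  1.2] gap 56.3 mm gf 0.0 q [0.52 0.67 1.7  0.   0.77 1.51]
[  0.426   0.373   0.076 -56.5  ] ROT 1x [-0.0005  0.0001 -0.0002] DP 3x [0.0003 0.0007 0.0498]
[244.  27.] 3764 z31.1 [514.9 483.9] [32.5 38.3] long axis psi 165.8
[324. 260.] 4951 z23.2 [426.8 373.4] [34.5 46.3] long axis psi 123.6
```

```bash
python3 -m crank '[{"dp":[0.0003,0.0009,0.053],"delta_rot":[0,0,0],"fingers":0.32},{"dp":[0.0003,0.0009,0.053],"delta_rot":[0,0,0],"fingers":0.32},{"dp":[0.0003,0.0007,0.043],"delta_rot":[0,0,0],"fingers":0.32},{"dp":[0,0,0],"delta_rot":[0,0,0],"fingers":0.32},{"dp":[0,0,0],"delta_rot":[0,0,0],"fingers":0.32},{"dp":[0,0,0],"delta_rot":[0,0,0],"fingers":0.32},{"dp":[0,0,0],"delta_rot":[0,0,0],"fingers":-0.2},{"dp":[0,0,0],"delta_rot":[0,0,0],"fingers":-0.2},{"dp":[0,0,0],"delta_rot":[0,0,0],"fingers":-0.2},{"dp":[0,0,0],"delta_rot":[0,0,0],"fingers":-0.2}]' 60
python3 -m crank '[{"dp":[0,0,-0.04],"delta_rot":[0,0,0],"fingers":-0.2},{"dp":[0,0,-0.068],"delta_rot":[0,0,-0.0181],"fingers":-0.2},{"dp":[0,0,-0.068],"delta_rot":[0,0,-0.0181],"fingers":-0.2},{"dp":[0,0,-0.068],"delta_rot":[0,0,-0.0181],"fingers":-0.2},{"dp":[0,0,-0.068],"delta_rot":[0,0,-0.0181],"fingers":-0.2},{"dp":[0,0,-0.068],"delta_rot":[0,0,-0.0181],"fingers":-0.2},{"dp":[0,0,-0.068],"delta_rot":[0,0,-0.0181],"fingers":-0.2},{"dp":[0,0,0],"delta_rot":[0,0,-0.0181],"fingers":-0.2},{"dp":[0,0,0],"delta_rot":[0,0,-0.0181],"fingers":-0.2},{"dp":[0,0,0],"delta_rot":[0,0,-0.0181],"fingers":-0.2},{"dp":[0,0,0],"delta_rot":[0,0,-0.0181],"fingers":-0.2}]'
python3 -m crank '[{"dp":[-0.0735,0,0],"delta_rot":[0,0,0],"fingers":-0.2},{"dp":[-0.0735,0,0],"delta_rot":[0,0,0],"fingers":-0.2},{"dp":[-0.0735,0,0],"delta_rot":[0,0,0],"fingers":-0.2},{"dp":[-0.0735,0,0],"delta_rot":[0,0,0],"fingers":-0.2},{"dp":[-0.0735,0,0],"delta_rot":[0,0,0],"fingers":-0.2},{"dp":[-0.0735,0,0],"delta_rot":[0,0,0],"fingers":-0.2},{"dp":[-0.0735,0,0],"delta_rot":[0,0,0],"fingers":-0.2},{"dp":[-0.0735,0,0],"delta_rot":[0,0,0],"fingers":-0.2},{"dp":[-0.0735,0,0],"delta_rot":[0,0,0],"fingers":-0.2},{"dp":[-0.0735,0,0],"delta_rot":[0,0,0],"fingers":-0.2},{"dp":[-0.0735,0,0],"delta_rot":[0,0,0],"fingers":-0.2},{"dp":[-0.0735,0,0],"delta_rot":[0,0,0],"fingers":-0.2}]'
python3 -m crank '[{"dp":[-0.0735,0,0],"delta_rot":[0,0,0],"fingers":-0.2},{"dp":[-0.0735,0,0],"delta_rot":[0,0,0],"fingers":-0.2},{"dp":[-0.0735,0,0],"delta_rot":[0,0,0],"fingers":-0.2},{"dp":[-0.0735,0,0],"delta_rot":[0,0,0],"fingers":-0.2},{"dp":[-0.0735,0,0],"delta_rot":[0,0,0],"fingers":-0.2},{"dp":[0,0,0.06],"delta_rot":[0,0,0],"fingers":-0.2},{"dp":[0,0,0.06],"delta_rot":[0,0,0],"fingers":-0.2},{"dp":[0,0,0.06],"delta_rot":[0,0,0],"fingers":-0.2},{"dp":[0,0,0.06],"delta_rot":[0,0,0],"fingers":-0.2},{"dp":[0,0,0.06],"delta_rot":[0,0,0],"fingers":-0.2},{"dp":[0,0,0.04],"delta_rot":[0,0,0],"fingers":-0.2}]'
python3 -m crank '[{"dp":[0,0,0],"delta_rot":[0,0,0],"fingers":-0.2},{"dp":[0,0,0],"delta_rot":[0,0,0],"fingers":-0.2},{"dp":[0,0,0],"delta_rot":[0,0,0],"fingers":-0.2},{"dp":[0,0,0],"delta_rot":[0,0,0],"fingers":-0.2},{"dp":[0,0,0],"delta_rot":[0,0,0],"fingers":-0.2}]'
python3 -c "
from h import *
st();plan([(*fr(0,-.0295),.0895,8.5)])"; python3 row.py w15 | head -30
```

```text
t: 55.37
tcp_pos: [0.4271, 0.3738, 0.0774]
tool_rot: [0.958, 0.287, 0.001, -0.002]
force: [-0.4, 0.8, 6.9]
finger_gap: 0.526
gripper_force: 63.0
t: 56.28
tcp_pos: [0.4263, 0.3725, 0.3003]
tool_rot: [0.651, 0.759, 0.0, -0.002]
force: [0.8, -0.2, -1.7]
finger_gap: 0.523
gripper_force: 62.1
t: 57.28
tcp_pos: [0.4915, -0.0651, 0.299]
tool_rot: [0.653, 0.758, -0.0, -0.001]
force: [0.5, -0.2, -1.2]
finger_gap: 0.525
gripper_force: 62.1
t: 58.2
tcp_pos: [0.5175, -0.2443, 0.1259]
tool_rot: [0.653, 0.758, -0.0, -0.003]
force: [-0.5, 0.0, -0.7]
finger_gap: 0.523
gripper_force: 62.1
t: 58.62
tcp_pos: [0.5194, -0.2454, 0.1298]
tool_rot: [0.653, 0.758, -0.0, 0.0]
force: [-0.1, 0.3, -0.3]
finger_gap: 0.522
gripper_force: 62.1
t 58.6 [ 0.5194 -0.2454  0.1298] psi 8.51 zt [-0. -0.] F [-0.1  0.3 -0.3] gap 44.4 mm gf 62.06708550453186 q [-0.64  0.71  1.69 -0.    0.74 -0.78]
[ 0.518 -0.244  0.09   8.5  ] ROT 1x [-0.      0.0001  0.    ] DP 2x [ 0.0013 -0.001   0.0403]
-16 538 x [-20.  22.] z [54.1 56.7 59.4]
-8 544 x [-22.  20.] z [33.2 34.  34.9]
-4 813 x [-22.  20.] z [33.1 34.1 34.8]
0 830 x [-23.  
[... 363 characters left out ...]
z [29.5 30.4 31.4]
40 721 x [-19.  17.] z [29.5 30.4 31.6]
44 709 x [-19.  16.] z [29.4 30.4 31.8]
48 732 x [-19.  16.] z [29.4 30.4 31.5]
52 700 x [-19.  17.] z [29.4 30.3 31.2]
56 705 x [-19.  17.] z [29.  30.2 31.1]
60 553 x [-19.  15.] z [20.1 29.3 30.7]
64 678 x [-20.  16.] z [29.2 30.1 31. ]
68 732 x [-20.  16.] z [29.  30.2 31.3]
72 710 x [-20.  16.] z [29.4 30.4 31.5]
76 693 x [-20.  16.] z [29.4 30.5 31.9]
80 675 x [-20.  16.] z [29.3 30.4 31.8]
84 681 x [-20.  16.] z [29.4 30.4 31.6]
88 620 x [-20.  16.] z [29.1 30.2 31.1]
92 540 x [-20.  16.] z [29.  30.1 31.1]
96 1846 x [-24.  24.] z [26.3 36.2 38.6]
100 956 x [-24.  24.] z [37.3 38.2 39.6]
104 81 x [-25.  25.] z [36.9 37.7 38.6]
```

View pics/w15.png

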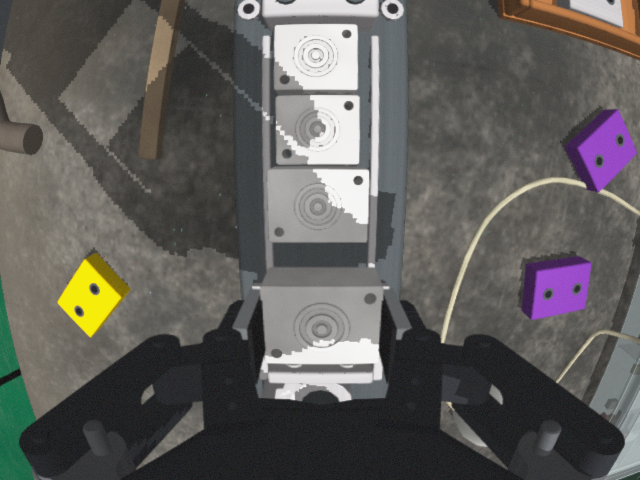

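Run:
```python
from h import *
for f in('w3',):
    d=np.load('pics/w3.npy')
c=cam('wrist')
# w3 pose: rebuild camera pose from the TCP pose then and now
s=m.sense();T=R.from_quat(s['tool_rot']);k,Rm,o=c
Rc=T.inv().as_matrix()@Rm;oc=T.inv().apply(o-s['tcp_pos'])
q=R.from_quat([.652,.759,0,-.004]);P=cloud(d,(k,q.as_matrix()@Rc,q.apply(oc)+np.array([.5141,-.2363,.1958])),'wrist')
D=P[...,:2]-FO;fx=(D[...,0]*np.cos(TH)+D[...,1]*np.sin(TH))*1000;fy=(-D[...,0]*np.sin(TH)+D[...,1]*np.cos(TH))*1000;z=P[...,2]*1000
for y in range(-84,0,4):
    r=[]
    for sg in(-1,1):
        M=(sg*fx>25.5)&(sg*fx<44)&(abs(fy-y)<2)&(z>18.5)&(z<60)
        r+=[M.sum()]+([np.round(np.percentile(fx[M],[5,95])).tolist(),round(float(np.percentile(z[M],90)),1)] if M.sum()>5 else [])
    print(y,r)
```

```text
-84 [np.int64(58), [-34.0, -26.0], 32.9, np.int64(69), [26.0, 34.0], 33.4]
-80 [np.int64(18), [-36.0, -26.0], 28.9, np.int64(15), [26.0, 36.0], 29.7]
-76 [np.int64(12), [-35.0, -32.0], 19.4, np.int64(8), [33.0, 35.0], 19.3]
-72 [np.int64(7), [-35.0, -32.0], 19.1, np.int64(6), [32.0, 36.0], 18.8]
-68 [np.int64(11), [-34.0, -32.0], 19.2, np.int64(14), [32.0, 36.0], 19.4]
-64 [np.int64(5), np.int64(13), [32.0, 36.0], 19.3]
-60 [np.int64(9), [-36.0, -33.0], 19.3, np.int64(8), [32.0, 35.0], 19.1]
-56 [np.int64(11), [-35.0, -32.0], 19.2, np.int64(14), [31.0, 36.0], 19.3]
-52 [np.int64(7), [-35.0, -31.0], 19.3, np.int64(8), [33.0, 36.0], 18.9]
-48 [np.int64(8), [-35.0, -31.0], 19.4, np.int64(14), [33.0, 37.0], 19.4]
-44 [np.int64(6), [-35.0, -32.0], 19.5, np.int64(13), [32.0, 36.0], 19.1]
-40 [np.int64(5), np.int64(11), [32.0, 36.0], 19.3]
-36 [np.int64(1), np.int64(0)]
-32 [np.int64(0), np.int64(0)]
-28 [np.int64(0), np.int64(0)]
-24 [np.int64(0), np.int64(0)]
-20 [np.int64(0), np.int64(0)]
-16 [np.int64(0), np.int64(0)]
-12 [np.int64(0), np.int64(0)]
-8 [np.int64(0), np.int64(0)]
-4 [np.int64(0), np.int64(0)]
```

Rails beside the sprung jaw start at frame y −40, tops about 18.5 mm. I'll set the last insert at frame y −28 so the fingers clear them.

```bash
python3 -m crank '[{"dp":[0.0028,-0.001,0.036],"delta_rot":[0,0,0],"fingers":-0.2},{"dp":[0.0028,-0.001,0.03],"delta_rot":[0,0,0],"fingers":-0.2},{"dp":[0,0,0.012],"delta_rot":[0,0,0],"fingers":-0.2},{"dp":[0,0,0],"delta_rot":[0,0,0],"fingers":-0.2},{"dp":[0,0,0],"delta_rot":[0,0,0],"fingers":-0.2},{"dp":[0,0,0],"delta_rot":[0,0,0],"fingers":-0.2},{"dp":[0,0,0],"delta_rot":[0,0,0],"fingers":-0.2},{"dp":[0,0,0],"delta_rot":[0,0,0],"fingers":-0.2}]'
python3 -c "
from h import *
st();plan([(*fr(0,-.028),.0895,8.5)])"
python3 -m crank '[{"dp":[0,0,0],"delta_rot":[0,0,0],"fingers":0.25},{"dp":[0,0,0],"delta_rot":[0,0,0],"fingers":0.25},{"dp":[0,0,0],"delta_rot":[0,0,0],"fingers":0.25},{"dp":[0,0,-0.04],"delta_rot":[0,0,0],"fingers":0.25},{"dp":[0,0,-0.06],"delta_rot":[0,0,0],"fingers":0.25},{"dp":[0,0,-0.06],"delta_rot":[0,0,0],"fingers":0.25},{"dp":[0,0,-0.06],"delta_rot":[0,0,0],"fingers":0.06},{"dp":[-0.06,0,0],"delta_rot":[0,0,0],"fingers":0.06},{"dp":[-0.06,0,0],"delta_rot":[0,0,0],"fingers":0.06},{"dp":[-0.06,0,0],"delta_rot":[0,0,0],"fingers":0.06},{"dp":[0,0,0],"delta_rot":[0,0,0],"fingers":0.06},{"dp":[0,0,0],"delta_rot":[0,0,0],"fingers":0.06}]'
python3 -m crank '[{"dp":[0,0,0],"delta_rot":[0,0,0],"fingers":0.06},{"dp":[0,0,0],"delta_rot":[0,0,0],"fingers":0.06}]'
python3 -c "
from h import *
st();plan([(*fr(0,-.218),.2,8.5),(*fr(0,-.218),.107,8.5)])"; python3 row.py w16|head -22
```

```text
t: 59.33
tcp_pos: [0.5173, -0.2424, 0.0894]
tool_rot: [0.653, 0.758, -0.0, -0.001]
force: [0.7, 0.4, 2.5]
finger_gap: 0.52
gripper_force: 62.4
t 59.3 [ 0.5173 -0.2424  0.0894] psi 8.50 zt [-0.002  0.001] F [0.7 0.4 2.5] gap 44.2 mm gf 62.429702281951904 q [-0.63  0.78  1.71 -0.    0.66 -0.78]
[ 0.518 -0.243  0.09   8.5  ] ROT 1x [-0.0003 -0.0002  0.    ] DP 1x [-0.0009  0.0013 -0.0001]
t: 60.33
tcp_pos: [0.5306, -0.3331, 0.1987]
tool_rot: [0.654, 0.757, -0.0, -0.001]
force: [-0.5, 0.2, -0.5]
finger_gap: 0.531
gripper_force: 0.0
t: 60.5
tcp_pos: [0.5301, -0.33, 0.1982]
tool_rot: [0.653, 0.758, -0.0, -0.003]
force: [-0.1, -0.8, -0.1]
finger_gap: 0.527
gripper_force: 0.0
t 60.5 [ 0.5301 -0.33    0.1982] psi 8.53 zt [-0.005  0.004] F [-0.1 -0.8 -0.1] gap 44.8 mm gf 0.0 q [-0.74  0.66  1.52 -0.    0.97 -0.88]
[ 0.546 -0.431  0.2    8.5  ] ROT 1x [-0.0006 -0.0007  0.0001] DP 3x [-0.0679  0.0006 -0.0012]
[ 0.546 -0.431  0.107  8.5  ] ROT 1x [0. 0. 0.] DP 3x [0.    0.    0.062]
-64 519 x [-23.  24.] z [33.6 34.6 35.4]
-60 498 x [-23.  23.] z [33.8 34.7 35.5]
-56 473 x [-23.  23.] z [33.6 34.5 35.4]
-52 528 x [-23.  23.] z [33.  34.4 35.4]
-48 16 x [-23.  23.] z [31.8 32.6 33.6]
-44 368 x [-23.  20.] z [33.3 34.2 35.1]
-40 475 x [-23.  21.] z [33.1 34.2 35.1]
-36 462 x [-23.  20.] z [33.3 34.3 35.2]
-32 439 x [-22.  20.] z [33.5 34.4 35.4]
-28 471 x [-22.  20.] z [33.5 34.5 35.7]
-24 465 x [-23.  20.] z [33.4 34.4 35.7]
-20 450 x [-23.  21.] z [33.3 34.3 35.3]
-16 443 x [-23.  21.] z [33.  34.  35.1]
-12 364 x [-22.  20.] z [33.1 34.1 35. ]
-8 539 x [-22.  20.] z [24.5 33.5 34.9]
-4 440 x [-22.  21.] z [33.1 34.1 35.1]
0 454 x [-22.  20.] z [33.3 34.3 35.4]
4 458 x [-23.  21.] z [33.3 34.4 35.6]
8 429 x [-23.  20.] z [33.4 34.5 35.8]
12 435 x [-22.  20.] z [33.4 34.5 35.7]
16 417 x [-22.  20.] z [33.3 34.3 35.3]
20 413 x [-23.  20.] z [33.  34.1 35.1]
```

The row is set: all four inserts are flat between the ribs, about 3 mm short of the sprung jaw. Closing the lever.

```bash
python3 -m crank '[{"dp":[-0.0679,0.0006,0],"delta_rot":[-0.0006,-0.0007,0],"fingers":0.06},{"dp":[-0.0679,0.0006,0],"delta_rot":[0,0,0],"fingers":0.06},{"dp":[-0.0679,0.0006,0],"delta_rot":[0,0,0],"fingers":0.06},{"dp":[0,0,0],"delta_rot":[0,0,0],"fingers":0.06},{"dp":[0,0,0],"delta_rot":[0,0,0],"fingers":0.06},{"dp":[0,0,0],"delta_rot":[0,0,0],"fingers":0.06},{"dp":[0,0,0.06],"delta_rot":[0,0,0],"fingers":0.06},{"dp":[0,0,0.06],"delta_rot":[0,0,0],"fingers":0.06},{"dp":[0,0,0.06],"delta_rot":[0,0,0],"fingers":0.06},{"dp":[0,0,0],"delta_rot":[0,0,0],"fingers":-0.2},{"dp":[0,0,0],"delta_rot":[0,0,0],"fingers":-0.2},{"dp":[0,0,0],"delta_rot":[0,0,0],"fingers":-0.2}]' 20
python3 -m crank '[{"dp":[0.0012,-0.0222,0],"delta_rot":[0,0,0.01667],"fingers":-0.2},{"dp":[0.0012,-0.0222,0],"delta_rot":[0,0,0.01667],"fingers":-0.2},{"dp":[0.0012,-0.0222,0],"delta_rot":[0,0,0.01667],"fingers":-0.2},{"dp":[0.0012,-0.0222,0],"delta_rot":[0,0,0.01667],"fingers":-0.2},{"dp":[0.0012,-0.0222,0],"delta_rot":[0,0,0.01667],"fingers":-0.2},{"dp":[0.0012,-0.0222,0],"delta_rot":[0,0,0.01667],"fingers":-0.2},{"dp":[0.0012,-0.0222,0],"delta_rot":[0,0,0.01667],"fingers":-0.2},{"dp":[0.0012,-0.0222,0],"delta_rot":[0,0,0.01667],"fingers":-0.2}]'
python3 -m crank '[{"dp":[0.0012,-0.0222,0],"delta_rot":[0,0,0.01667],"fingers":-0.2},{"dp":[0.0012,-0.0222,0],"delta_rot":[0,0,0.01667],"fingers":-0.2},{"dp":[0.0012,-0.0222,0],"delta_rot":[0,0,0.01667],"fingers":-0.2},{"dp":[0.0012,-0.0222,0],"delta_rot":[0,0,0.01667],"fingers":-0.2},{"dp":[0.0012,-0.0222,0],"delta_rot":[0,0,0.01667],"fingers":-0.2},{"dp":[0.0012,-0.0222,0],"delta_rot":[0,0,0.01667],"fingers":-0.2},{"dp":[0.0012,-0.0222,0],"delta_rot":[0,0,0.01667],"fingers":-0.2},{"dp":[0,0,0],"delta_rot":[0,0,0],"fingers":-0.2},{"dp":[0,0,0],"delta_rot":[0,0,0],"fingers":-0.2}]'
python3 -c "
from h import *
st();plan([(*fr(-.106,-.112),.107,-81.5)])"
```

```text
t: 61.55
tcp_pos: [0.5475, -0.4316, 0.1102]
tool_rot: [0.652, 0.758, -0.0, 0.002]
force: [0.7, 0.0, 0.5]
finger_gap: 0.399
gripper_force: 0.0
t: 62.22
tcp_pos: [0.465, -0.4113, 0.1121]
tool_rot: [0.906, 0.424, 0.001, 0.006]
force: [2.1, -3.5, -1.1]
finger_gap: 0.398
gripper_force: 1.3
t: 62.97
tcp_pos: [0.4271, -0.3432, 0.1106]
tool_rot: [0.997, 0.076, 0.002, 0.003]
force: [0.3, 0.1, 0.4]
finger_gap: 0.399
gripper_force: 0.0
t 63.0 [ 0.4271 -0.3432  0.1106] psi -81.32 zt [ 0.004 -0.005] F [0.3 0.1 0.4] gap 33.9 mm gf 0.0 q [-0.88  0.72  1.77 -0.    0.64  0.54]
[  0.426  -0.342   0.107 -81.5  ] ROT 1x [ 0.0009 -0.0005  0.0005] DP 1x [-0.0025 -0.0036  0.0071]
```

```bash
python3 -m crank '[{"dp":[0,-0.008,0],"delta_rot":[0,0,0],"fingers":-0.2},{"dp":[0,-0.004,0],"delta_rot":[0,0,0],"fingers":-0.2},{"dp":[0,0,0],"delta_rot":[0,0,0],"fingers":-0.2}]'
python3 -m crank '[{"dp":[0,-0.006,0],"delta_rot":[0,0,0],"fingers":-0.2},{"dp":[0,0,0],"delta_rot":[0,0,0],"fingers":-0.2}]'
python3 -m crank '[{"dp":[0,-0.006,0],"delta_rot":[0,0,0],"fingers":-0.2},{"dp":[0,0,0],"delta_rot":[0,0,0],"fingers":-0.2}]'
python3 -c "
from h import *
st()"
```

```text
t: 63.22
tcp_pos: [0.4261, -0.3376, 0.1091]
tool_rot: [0.997, 0.075, 0.001, 0.002]
force: [0.3, -1.1, 0.8]
finger_gap: 0.397
gripper_force: 0.8
t: 63.38
tcp_pos: [0.4261, -0.337, 0.1091]
tool_rot: [0.997, 0.075, 0.002, 0.005]
force: [-0.9, -7.9, 0.2]
finger_gap: 0.399
gripper_force: 3.6
t: 63.55
tcp_pos: [0.426, -0.3365, 0.1091]
tool_rot: [0.997, 0.075, 0.003, 0.007]
force: [-2.9, -13.5, -2.5]
finger_gap: 0.401
gripper_force: 6.4
t 63.5 [ 0.426  -0.3365  0.1091] psi -81.41 zt [ 0.007 -0.014] F [ -2.9 -13.5  -2.5] gap 34.1 mm gf 6.364735811948776 q [-0.87  0.72  1.79 -0.01  0.62  0.55]
```

```bash
python3 -m crank '[{"dp":[0,0.014,0],"delta_rot":[0,0,0],"fingers":-0.1},{"dp":[0,0,0],"delta_rot":[0,0,0],"fingers":0},{"dp":[0,0,0],"delta_rot":[0,0,0],"fingers":0},{"dp":[0,0,-0.05],"delta_rot":[0,0,0],"fingers":0},{"dp":[0,0,-0.06],"delta_rot":[0,0,0],"fingers":0},{"dp":[0,0,-0.07],"delta_rot":[0,0,0],"fingers":0},{"dp":[0,0,-0.07],"delta_rot":[0,0,0],"fingers":0},{"dp":[-0.02,-0.05,-0.03],"delta_rot":[0,0,0],"fingers":0},{"dp":[0,-0.06,0],"delta_rot":[0,0,0],"fingers":0},{"dp":[0,0,0],"delta_rot":[0,0,0],"fingers":0},{"dp":[0,0,0],"delta_rot":[0,0,0],"fingers":0},{"dp":[0,0,0],"delta_rot":[0,0,0],"fingers":0}]'
python3 row.py w17
python3 - <<'E'
from h import *
st();p,d,c=shot('top','t18');a=p[130:330,240:500];w=cv2.imread('pics/w17.png')[:,:,::-1]
cv2.imwrite('pics/v18.png',np.hstack([cv2.resize(a,(400,308)),cv2.resize(w,(400,308))])[:,:,::-1])
E
```

```text
t: 64.55
tcp_pos: [0.4074, -0.284, 0.2482]
tool_rot: [0.997, 0.074, 0.001, 0.001]
force: [0.5, -0.7, -0.0]
finger_gap: 0.499
gripper_force: 0.0
-64 117 x [-20.  19.] z [24.5 26.5 28.7]
-60 107 x [-19.  18.] z [24.1 26.5 28.6]
-56 169 x [-23.  20.] z [24.9 28.6 34.4]
-52 369 x [-24.  23.] z [33.4 34.5 35.6]
-48 320 x [-24.  23.] z [33.5 34.7 35.5]
-44 331 x [-24.  23.] z [33.5 34.6 35.6]
-40 367 x [-24.  23.] z [33.4 34.4 35.5]
-36 299 x [-24.  21.] z [32.7 33.9 35. ]
-32 297 x [-24.  21.] z [32.6 34.1 35.3]
-28 343 x [-24.  20.] z [33.  34.3 35.4]
-24 307 x [-24.  21.] z [33.1 34.2 35.7]
-20 301 x [-24.  21.] z [32.9 34.3 35.7]
-16 314 x [-24.  21.] z [33.2 34.4 35.5]
-12 329 x [-24.  21.] z [33.2 34.3 35.3]
-8 311 x [-24.  21.] z [32.4 34.  35.1]
-4 294 x [-24.  20.] z [33.  34.1 35.1]
0 284 x [-24.  21.] z [32.9 34.1 34.9]
4 321 x [-24.  21.] z [32.4 34.3 35.4]
8 307 x [-24.  20.] z [33.1 34.3 35.5]
12 304 x [-24.  21.] z [33.4 34.4 35.7]
16 302 x [-24.  20.] z [33.1 34.4 35.8]
20 289 x [-24.  20.] z [33.3 34.4 35.4]
24 281 x [-24.  21.] z [33.  34.2 35.3]
28 288 x [-24.  20.] z [3
[... 258 characters left out ...]
197 x [-20.  17.] z [29.1 30.2 31.1]
60 225 x [-20.  17.] z [28.7 30.  31.1]
64 216 x [-21.  15.] z [28.8 30.1 31.1]
68 217 x [-21.  15.] z [28.8 30.2 31.3]
72 204 x [-21.  15.] z [29.2 30.4 31.6]
76 205 x [-21.  15.] z [29.2 30.5 31.9]
80 194 x [-21.  15.] z [29.4 30.6 32. ]
84 194 x [-21.  15.] z [29.3 30.4 31.6]
88 175 x [-21.  16.] z [29.2 30.4 31.3]
92 226 x [-21.  19.] z [27.8 30.1 31.7]
96 587 x [-25.  24.] z [25.8 35.7 38.5]
100 284 x [-25.  23.] z [37.3 38.4 40.6]
104 271 x [-26.  24.] z [37.2 38.7 41.5]
108 243 x [-25.  24.] z [37.4 38.7 41.5]
t 64.6 [ 0.4075 -0.2846  0.248 ] psi -81.49 zt [ 0.001 -0.002] F [ 0.1  0.  -1.5] gap 42.5 mm gf 0.0 q [-0.83  0.44  1.81 -0.    0.89  0.59]
```

View pics/v18.png

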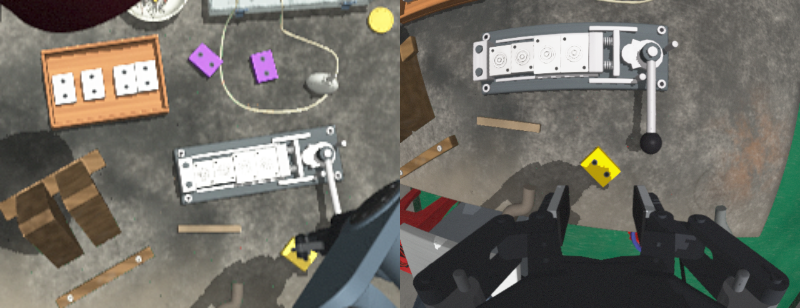

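Row is closed up (sprung jaw face near −37 mm, matching a 132 mm row), the lever is at its stop, four fillers lie flat in the tray, and the bystanders look undisturbed.

```bash
python3 -c "
from station import manip;print(manip.sign_off())"
```

```text
the job is handed in; nothing more can be done
None
```

The job is done and handed in: all four inserts are clamped face up in the frame with the lever at its stop, and the four fillers lie flat in the tray after I pushed down one that had leaned on its neighbour.

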